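# Set out the eyelet-embroidery kits

### The arm

A 6-joint arm with a two-finger parallel gripper is mounted at the origin on the work surface. World frame = base frame: x ahead of the robot, y to its left, z up, the work surface at z = 0. Lengths are in m, angles in rad, forces in N, time in s.
With the tool pointing down it reaches from about 0.35 to 0.925 m from the base axis. Payload 6.4 kg.
Tool frame: the origin (TCP) lies at the very end of the fingers, on their centre line; the grasp point (between the pads) lies 19 mm behind it; y points along the fingers, z is the direction in which the jaws open and shut, and the axes are right-handed (so a half turn about y gives the same grasp; the last joint's range is limited). The gripper opens to 85 mm and grips with 20 to 120 N. Pads are 22 mm wide; open, the fingers measure 114 mm over their backs; the gripper's body (76 mm by 85 mm) begins 54 mm behind the grasp point. The pads swing forward as they close: fully open they stand 13 mm farther back than shut.
Start: joints at [1.07, 0.245, 1.558, -0, 1.339, -0.174], TCP at [0.209, 0.616, 0.231] pointing down, gripper open.
Joint ranges: [-3.13, 3.13], [-1.02, 2.26], [0.13, 2.54], [-0.95, 4.09], [0.21, 2.88], [-2.74, 2.74]. Speed limits (rad/s): [2.57, 2.57, 3.14, 3.14, 3.14, 3.14].

### API

Orientations are given as a 3x3 rotation matrix whose columns are the frame's x, y, z axes.
In Python, from workcell import env gives the robot as it stands.
- The arm moves only by the tool apply_moves, never from a script. Its argument "moves" is a list of rows, each a list of 3 entries, a list of its own where there are three numbers: the opening, from 0 (shut) to 1 (fully open), then the shift along the tool's x, y, z in cm, then the turn, a rotation vector about the tool's x, y, z in degrees. A call has 1 to 5 rows; each row is the pose to reach, as a shift and turn from the pose commanded when the call began, along the tool's axes at that moment; what a row does not reach only later rows make up. A row lasts 1/12 s, in which the tool goes at most 41.7 mm and 7.16 degrees, less where a joint would pass 70% of its speed; a pose out of reach is approached as far as the arm can. A call with a gripper value outside its range is refused whole. The fingers move at their own pace and stop on an object; "newtons" is the grip in N (left out, the last holds). Time passes only in rows, so rows that repeat a pose let the fingers close. It gives the time, the measured TCP pose, the force and the opening at its end, in the units of the state.
- env.observe(): the state, without advancing time (a new reading comes with each control period).
- env.camera(name): name is "scene" or "top" or "wrist"; returns a dict with "img" (384x512x3 uint8, red, green, blue), "vfov" (degrees; the focal length in pixels is half the picture's height over the tangent of half this angle, whatever the lens; pixels are square), "cx", "cy" (the principal point, pixels), "distortion" ([k1, k2, p1, p2, k3] as OpenCV has them; the pictures are not rectified), "xyz" and "orientation" of the camera in the world. Camera axes: x right, y up, looking along -z (the intrinsics and any distortion apply to the point x, -y, -z); pixel columns grow to the right and rows downward; lengths in m; the calibration is good to about 2 mm. A picture is of the moment at which its call begins. There is no depth.
- env.sign_off(): hands the job in, once; it reports no verdict.
Trained networks look in a picture, given as the dict that the camera call returned (one of the last four; its "shot" number tells which), for a name from the list of things; names that differ only in an ending like _2 or _b are one class to them, and where a whole thing is asked for, a point or a joint stands for the part that bears it (a point fixed in the world has none). Each returns a list of dicts, best first, with "p" (0 to 1); they miss things now and then, are a little off and sometimes report something else, mostly with a low value. They report only what shows in the picture. A call takes as long as a camera call. They do not tell look-alikes from the thing itself.
- env.boxes_of(picture, label): "centre" ([x, y, z] in m, in the coordinates of the camera as it stood for that picture, good to about 4 mm: the middle of the surface that is visible of it).
- env.silhouettes(picture, label): "pixels" (384x512 bool, what is visible of it).
- env.landmark_of(picture, label): "centre" ([x, y, z] in m, in the coordinates of the camera as it stood for that picture, good to about 4 mm: a listed point, or the origin of a listed thing).
The state is a dict: "t": time; "joint_positions": joint angles; "joint_velocities": joint speeds; "effort": joint torques, N m; "tcp_pos": TCP position; "tool_rot": TCP orientation; "wrist_force": force on the tool from outside, world axes, zero at the start; "ft_torque": the same for the moment, N m; "width": finger opening in m.
Only numpy, scipy, OpenCV 4.12 (cv2) and the standard library are available. Lean on these libraries where they do the work, as an engineer would, in place of code of your own. Each camera call takes 0.05 s, during which the arm holds its last target. There are 200 camera calls.

### The job

Set out the embroidery kits: stand each thread spool upright in the round well of the kit tray whose felt has its colour, and draw the green-handled awl straight up out of its close-fitting steel tube and stand it in the birch awl stand, collar down on the mouth. Lower things into place rather than dropping them, and leave the glass jar and the birch hoop where they are.

Things in the scene. Friction and masses are not known exactly. Their poses are not given: they have to be found in the camera images.
- spool_coral: Loose thread spool, coral red thread, 60 g, standing upright. Origin at the centre of its underside, z up along its axis. White foot disc 36 mm across, 4 mm thick; above it a straight thread winding 30 mm across from height 7 to 49 mm (grip there), then a white tube 14 mm across at the top; 58 mm tall in all.
- spool_teal: Loose thread spool, dark teal thread, 60 g, standing upright. Origin at the centre of its underside, z up along its axis. White foot disc 36 mm across, 4 mm thick; above it a straight thread winding 30 mm across from height 7 to 49 mm (grip there), then a white tube 14 mm across at the top; 58 mm tall in all.
- spool_mustard: Loose thread spool, mustard yellow thread, 60 g, standing upright. Origin at the centre of its underside, z up along its axis. White foot disc 36 mm across, 4 mm thick; above it a straight thread winding 30 mm across from height 7 to 49 mm (grip there), then a white tube 14 mm across at the top; 58 mm tall in all.
- tray_coral: White kit tray, fixed to the table, with coral red felt: lining of a round spool well and a small flower beside it. Origin on the table under the middle of the well. Well 62 mm across inside, felt floor 5 mm above the table, rim top 12 mm. Tray 72 mm wide along its x, from -36 to +68 mm along its y (flower end), at most 12 mm high.
- tray_teal: White kit tray, fixed to the table, with dark teal felt: lining of a round spool well and a small flower beside it. Origin on the table under the middle of the well. Well 62 mm across inside, felt floor 5 mm above the table, rim top 12 mm. Tray 72 mm wide along its x, from -36 to +68 mm along its y (flower end), at most 12 mm high.
- tray_mustard: White kit tray, fixed to the table, with mustard yellow felt: lining of a round spool well and a small flower beside it. Origin on the table under the middle of the well. Well 62 mm across inside, felt floor 5 mm above the table, rim top 12 mm. Tray 72 mm wide along its x, from -36 to +68 mm along its y (flower end), at most 12 mm high.
- awl: Loose awl, 80 g, upright. Origin on its axis under the brass collar (32 mm across, 5 thick); z up. Green handle 24 mm across 16 to 54 mm above the origin (grip there), top at 66. Steel shank 8 mm across, its point 50 mm below the origin. It starts in a fixed steel tube (21 mm across, 62 tall, foot 54 across), collar on the mouth, shank in a close 9.6 mm bore: it comes out only straight up.
- awl_stand: Awl stand, fixed to the table: pale birch post, 48 mm across at the top, 56 at the foot, 58 tall, with a green ring round its mouth. Origin on the table under its centre. Open round well 24 mm across, 52 deep; an awl let down into it stops with its collar flat on the mouth, awl origin 58 mm above the table.
- jar: Bystander: loose closed glass jar of buttons with a silvery metal screw lid, 64 mm across, 86 mm tall, 320 g. Origin at the centre of its underside.
- hoop: Bystander: loose round birch embroidery hoop lying flat, 100 mm across outside, 84 mm inside, 10 mm high, 50 g; its small brass screw reaches 61 mm from the centre along its x. Origin at its centre on the table.
Things that resemble listed ones, but are neither listed nor needed, are in the scene too. Leave any blue or purple look-alike of the spool_mustard alone.

How it is judged:
By the outcome, as a careful person would: the job done as asked, in the order asked, and still so for the second after the job is handed in, with the robot touching nothing.
It also fails if it takes over 102 s, if anything falls off the work surface, if the arm or the gripper's body presses on something with over 40 N, if the wrist force passes 120 N, or if a joint passes its speed limit or range.

## Working session

There is one attempt and no reset: what is moved stays moved. The work goes in short steps, Python scripts to look and compute and a tool call to move; the robot and the scene stay as the last step left them, time stands still between calls to the robot, and variables do not carry over. Pictures are saved under pics/ and viewed, about 12 in all and at most 16, crops included, and the job is handed in when it is done.

Besides the shell and the picture viewer there is one more tool, called after ">>>" as name(argument=value, ...), one argument or row to a line, values as JSON. apply_moves: Moves the arm, as the interface text tells. Its arguments: {"type":"object","properties":{"moves":{"type":"array","items":{"type":"array"}},"newtons":{"type":"number"}},"required":["moves"]}

```bash
ls; mkdir -p pics; cat > h.py <<'E'
import numpy as np, cv2
from workcell import env
def K(c):
    f=192/np.tan(np.radians(c["vfov"])/2)
    return np.array([[f,0,c["cx"]],[0,f,c["cy"]],[0,0,1]])
def world(c,p): return np.array(c["xyz"])+np.array(c["orientation"])@np.array(p)
def proj(c,P):
    q=(np.atleast_2d(P)-np.array(c["xyz"]))@np.array(c["orientation"])*[1,-1,-1]
    return cv2.projectPoints(q,np.zeros(3),np.zeros(3),K(c),np.array(c["distortion"],float))[0][:,0]
def ray(c,uv,z):
    u=cv2.undistortPoints(np.array(uv,float).reshape(-1,1,2),K(c),np.array(c["distortion"],float))[:,0]
    d=np.c_[u[:,0],-u[:,1],-np.ones(len(u))]@np.array(c["orientation"]).T
    o=np.array(c["xyz"]); return o+d*((z-o[2])/d[:,2])[:,None]
def save(c,n,crop=None,s=1):
    im=c["img"][:,:,::-1]
    if crop: im=im[crop[1]:crop[3],crop[0]:crop[2]]
    cv2.imwrite("pics/"+n,cv2.resize(im,None,fx=s,fy=s,interpolation=cv2.INTER_CUBIC))
E
python3 - <<'E'
from h import *
np.set_printoptions(precision=3,suppress=True)
o=env.observe(); print(o["t"],o["tcp_pos"],o["tool_rot"],o["width"],o["wrist_force"])
for n in["scene","top"]:
    c=env.camera(n); save(c,n+"0.png",s=1.5); print(n,c["xyz"],c["vfov"],c["distortion"])
    for l in "spool_coral spool_teal spool_mustard tray_coral tray_teal tray_mustard awl awl_stand jar hoop".split():
        for d in env.landmark_of(c,l)[:4]: w=world(c,d["centre"]); print(l,round(d["p"],2),w,proj(c,w)[0])
E
```

```text
pics
0.0 [0.208 0.615 0.23 ] [[ 0.947 -0.001  0.321]
 [-0.321 -0.002  0.947]
 [-0.    -1.    -0.002]] 0.08554609713452609 [0.125 0.362 0.434]
scene [ 1.041 -0.703  0.726] 49.0138226489867 [0.034 0.    0.    0.    0.   ]
spool_coral 0.54 [0.449 0.145 0.001] [273.65  178.253]
spool_coral 0.47 [ 0.455 -0.334  0.001] [150.408 272.733]
spool_teal 0.7 [ 0.436  0.022 -0.001] [244.092 196.501]
spool_mustard 0.88 [ 0.374 -0.34  -0.001] [125.834 258.659]
spool_mustard 0.84 [ 0.449 -0.434 -0.005] [112.689 301.002]
spool_mustard 0.68 [ 0.456 -0.332 -0.001] [151.677 273.078]
tray_coral 0.94 [ 0.621 -0.342 -0.002] [200.498 314.764]
tray_mustard 0.84 [0.605 0.339 0.001] [351.974 168.733]
awl 0.64 [0.603 0.162 0.063] [323.467 177.476]
awl_stand 0.84 [ 0.602 -0.157 -0.003] [249.668 259.9  ]
jar 0.65 [ 0.45  -0.177 -0.001] [197.869 235.97 ]
hoop 0.81 [ 0.61  -0.002 -0.003] [290.124 227.497]
hoop 0.53 [ 0.617 -0.346 -0.004] [197.65  315.424]
top [ 0.3   -0.055  1.279] 45.62628478983255 [0.05 0.   0.   0.   0.  ]
spool_coral 0.64 [ 0.447  0.153 -0.002] [183.986 206.251]
spool_teal 0.63 [0.439 0.025 0.003] [229.245 209.878]
spool_mustard 0.7 [ 0.453 -0.429  0.002] [391.447 207.263]
spool_mustard 0.58 [ 0.454 -0.335  0.002] [357.507 206.406]
spool_mustard 0.54 [ 0.376 -0.337  0.   ] [358.586 234.27 ]
tray_coral 0.77 [ 0.619 -0.342 -0.   ] [358.772 149.29 ]
tray_teal 0.96 [0.446 0.323 0.001] [123.356 205.604]
tray_mustard 0.65 [0.604 0.344 0.001] [118.953 150.555]
awl 0.55 [0.606 0.157 0.062] [181.24  145.788]
awl_stand 0.76 [ 0.611 -0.157 -0.001] [293.987 151.352]
jar 0.89 [ 0.451 -0.174 -0.001] [299.849 206.685]
jar 0.52 [0.609 0.158 0.06 ] [180.882 145.114]
hoop 0.59 [ 0.605 -0.003 -0.001] [240.381 152.681]
```

View pics/scene0.png

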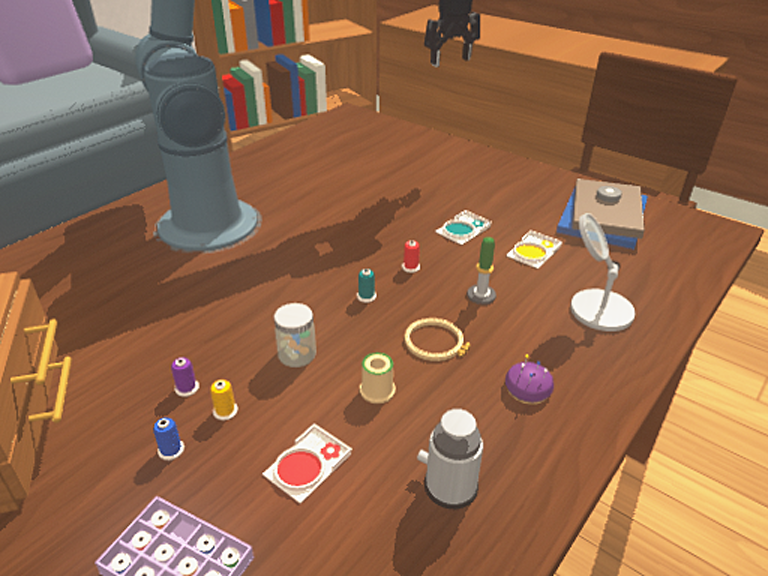

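View pics/top0.png

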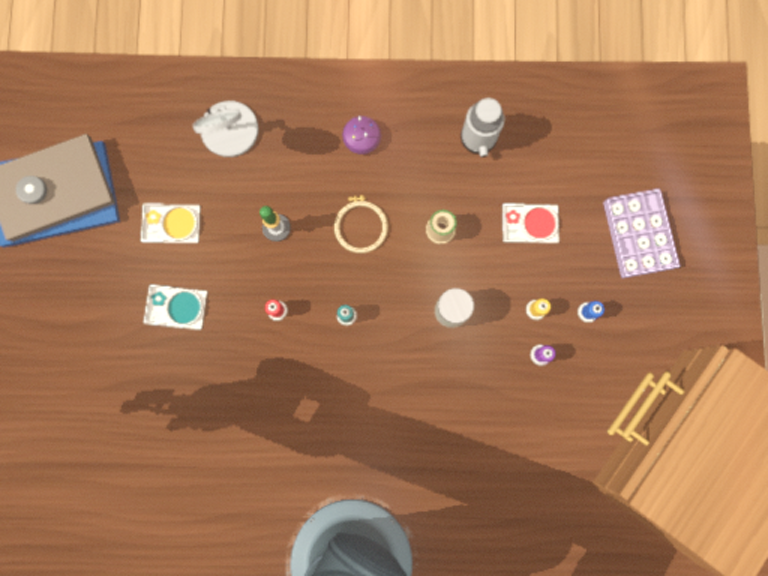

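Scene picture (at 1.5×): coral spool (411,255), teal spool (367,284), mustard spool (222,398), green-handled awl in its tube (485,265), birch stand (378,378). The trays are teal (460,228), yellow (533,250) and red (297,467).

Possible confusions:
- For the mustard spool: blue (168,437) and purple (184,375) spools, and the disc spools in the lilac box (175,545).
- For the awl stand: the flask (455,460).
- For the awl: nothing.

I choose by thread colour. Next I refine positions by fitting colour silhouettes in both views, then check one crop.

```bash
cat >> h.py <<'E'
from scipy.optimize import minimize
T={ # name: approx xy, rgb probe height, (z0,z1,r), 
'spool_coral':((.448,.149),(.007,.049,.015)),'spool_teal':((.437,.023),(.007,.049,.015)),'spool_mustard':((.454,-.333),(.007,.049,.015)),
'tray_coral':((.620,-.342),(.005,.006,.031)),'tray_teal':((.446,.323),(.005,.006,.031)),'tray_mustard':((.605,.342),(.005,.006,.031)),
'awl':((.605,.159),(.078,.116,.012)),'awl_stand':((.606,-.157),(.0,.058,.026))}
def hull(c,xy,g):
    a=np.linspace(0,2*np.pi,40); z0,z1,r=g
    P=np.array([[xy[0]+r*np.cos(t),xy[1]+r*np.sin(t),z] for z in(z0,z1) for t in a])
    return cv2.convexHull(proj(c,P).astype(np.float32))
def cmask(c,xy,g):
    hsv=cv2.cvtColor(c["img"],cv2.COLOR_RGB2HSV).astype(int)
    m=np.zeros((384,512),np.uint8); cv2.fillPoly(m,[hull(c,xy,(g[0],g[1],g[2]*.5)).astype(int)],1)
    s=hsv[(m>0)&(hsv[...,1]>90)]; h=np.median(s[:,0])
    d=np.abs(hsv[...,0]-h); d=np.minimum(d,180-d)
    k=((d<8)&(hsv[...,1]>90)&(hsv[...,2]>35)).astype(np.uint8)
    near=np.zeros_like(k); cv2.fillPoly(near,[hull(c,xy,(g[0],g[1],g[2]+.012)).astype(int)],1)
    return k*near,h
def fit(c,xy,g,k=None):
    if k is None:k,_=cmask(c,xy,g)
    n,l,st,ce=cv2.connectedComponentsWithStats(k.astype(np.uint8)); i=1+np.argmax(st[1:,4])
    x,y,w,h=st[i,:4]; ob=np.array([x-.5,y-.5,x+w-.5,y+h-.5])
    def f(q):
        H=hull(c,q,g)[:,0]; return np.sum(((np.r_[H.min(0),H.max(0)]-ob))**2)
    r=minimize(f,xy,method='Nelder-Mead',options=dict(xatol=1e-5,fatol=1e-4,initial_simplex=np.array(xy)+np.array([[0,0],[.01,0],[0,.01]])))
    return r.x,np.sqrt(r.fun/4),st[i,4]
E
python3 - <<'E'
from h import *
np.set_printoptions(precision=4,suppress=True)
cs=[env.camera(n) for n in("scene","top")]
for n,(xy,g) in T.items():
    for c in cs:
        k=None
        if n=='awl_stand':
            s=env.silhouettes(c,n); k=s[0]["pixels"] if s else None
            if k is None: continue
        print(n,*fit(c,xy,g,k), cmask(c,xy,g)[1] if k is None else '')
save(cs[0],"crop.png",(80,130,400,350),2.4)
E
```

```text
spool_coral [0.4448 0.1503] 0.9212593130836951 178 1.0
spool_coral [0.4484 0.1522] 0.31957659134809563 101 1.0
spool_teal [0.4371 0.0186] 0.35633281531220845 155 85.0
spool_teal [0.4323 0.0208] 3.744994918682792 8 85.0
spool_mustard [ 0.4534 -0.3347] 1.079523687360768 281 19.0
spool_mustard [ 0.4563 -0.3358] 0.5230308070814756 117 22.5
tray_coral [ 0.6176 -0.3421] 0.9448147264701154 529 1.0
tray_coral [ 0.6203 -0.3425] 0.8172502263826328 320 1.0
tray_teal [0.4454 0.3233] 0.919244588190035 97 87.0
tray_teal [0.449  0.3236] 1.1125562442417682 303 87.0
tray_mustard [0.6076 0.3424] 0.5579970191126835 122 29.0
tray_mustard [0.6108 0.3431] 0.37303648695163183 321 26.0
awl [0.608  0.1513] 0.4731228095639966 138 45.0
awl [0.6059 0.1619] 1.2385781316583355 60 55.0
awl_stand [ 0.6063 -0.1582] 0.04618808039271041 662 
awl_stand [ 0.6038 -0.1508] 0.4117072744586674 349
```

View pics/crop.png

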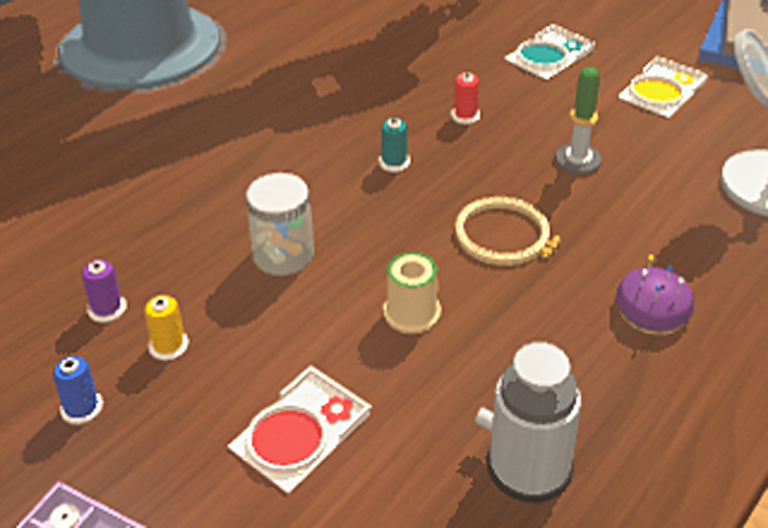

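Spools and trays agree within about 4 mm between the two views, and the picture confirms the colours. I first turn the tool so its x lies along world x, then go above the coral spool.

>>> apply_moves(
  moves=[
    [1,[3,0.5,-3],[0,-3.7,0]],
    [1,[6,1,-6],[0,-7.5,0]],
    [1,[9,2,-9],[0,-11.2,0]],
    [1,[12,3,-12],[0,-15,0]],
    [1,[12,3,-12],[0,-18.7,0]],
  ],
  newtons=40,
)

```text
t: 1.72
tcp_pos: [0.2847, 0.4586, 0.199]
tool_rot: [[1.0, -0.002, 0.001], [-0.001, -0.004, 1.0], [-0.002, -1.0, -0.004]]
wrist_force: [-0.3, -0.5, -0.2]
width: 0.0855
```

```bash
cat >> h.py <<'E'
def go(*t):
    o=env.observe(); R=np.array(o["tool_rot"]); p=np.array(o["tcp_pos"])
    print("t %.2f"%o["t"],"tcp",np.round(p,4),"w %.4f"%o["width"],"F",np.round(o["wrist_force"],1)); print(np.round(R,3).tolist())
    if t: print("tool cm",np.round(R.T@(np.array(t)-p)*100,2))
E
python3 -c "
from h import *
go(.447,.151,.15)"
```

```text
t 1.72 tcp [0.2847 0.4586 0.199 ] w 0.0855 F [-0.3 -0.5 -0.2]
[[1.0, -0.002, 0.001], [-0.001, -0.004, 1.0], [-0.002, -1.0, -0.004]]
tool cm [ 16.27   5.   -30.72]
```

>>> apply_moves(
  moves=[
    [1,[2,0.5,-3.5],[0,0,0]],
    [1,[4,1,-7],[0,0,0]],
    [1,[6,1.5,-10.5],[0,0,0]],
    [1,[8,2,-14],[0,0,0]],
    [1,[10,3,-17.5],[0,0,0]],
  ],
)

```text
t: 2.13
tcp_pos: [0.385, 0.2871, 0.1723]
tool_rot: [[1.0, 0.003, -0.0], [0.0, 0.001, 1.0], [0.003, -1.0, 0.001]]
wrist_force: [0.2, 0.4, 0.5]
width: 0.0851
```

>>> apply_moves(
  moves=[
    [1,[2,0.5,-3.5],[0,0,0]],
    [1,[4,1,-7],[0,0,0]],
    [1,[6.3,2,-10.5],[0,0,0]],
    [1,[6.3,2,-13.2],[0,0,0]],
    [1,[6.3,2,-13.2],[0,0,0]],
  ],
)

```text
t: 2.55
tcp_pos: [0.4474, 0.1525, 0.1508]
tool_rot: [[1.0, -0.001, 0.006], [-0.006, -0.001, 1.0], [-0.001, -1.0, -0.001]]
wrist_force: [0.4, 0.4, -0.8]
width: 0.0852
```

```bash
python3 -c "
from h import *
go(.447,.151,.013)
c=env.camera('wrist'); save(c,'w1.png'); print(c['xyz'],c['vfov'])
print(fit(c,*T['spool_coral']))
print([(d['p'],world(c,d['centre'])) for d in env.landmark_of(c,'spool_coral')])
print(proj(c,[[.447,.151,.0],[.447,.151,.058]]))
"
```

```text
t 2.55 tcp [0.4474 0.1525 0.1508] w 0.0852 F [ 0.4  0.4 -0.8]
[[1.0, -0.001, 0.006], [-0.006, -0.001, 1.0], [-0.001, -1.0, -0.001]]
tool cm [-0.03 13.78 -0.13]
[0.37024715 0.1528201  0.29369998] 67.54065201139564
(array([0.44458208, 0.15010896]), np.float64(0.824615954523241), np.int32(929))
[(0.78, array([ 0.44371578,  0.15172086, -0.00136476]))]
[[256.75166653 175.32065258]
 [256.47442896 192.32600552]]
```

View pics/w1.png

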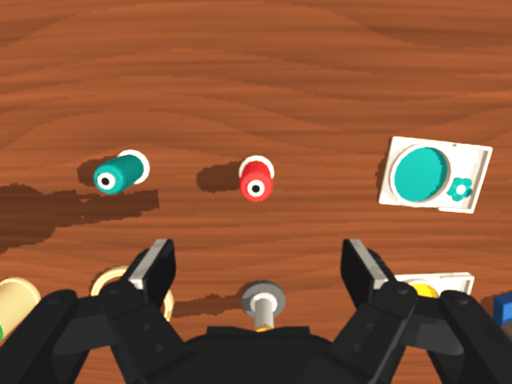

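The wrist view shows the coral spool at (256,180), centred between the open fingers with nothing in the way. Descend, grip and lift.

>>> apply_moves(
  moves=[
    [1,[-0.1,3.5,-0.1],[0,0,0]],
    [1,[-0.2,7,-0.1],[0,0,0]],
    [1,[-0.2,10,-0.1],[0,0,0]],
    [1,[-0.2,12.5,-0.1],[0,0,0]],
    [1,[-0.2,13.8,-0.1],[0,0,0]],
  ],
)

```text
t: 3.07
tcp_pos: [0.4421, 0.1565, 0.0104]
tool_rot: [[1.0, -0.004, -0.002], [0.002, -0.0, 1.0], [-0.004, -1.0, -0.0]]
wrist_force: [1.4, -0.1, 0.0]
width: 0.0855
```

>>> apply_moves(
  moves=[
    [0.2,[0,0,0],[0,0,0]],
    [0.2,[0,0,0],[0,0,0]],
    [0.2,[0,0,0],[0,0,0]],
    [0.2,[0,0,0],[0,0,0]],
    [0.2,[0,0,0],[0,0,0]],
  ],
  newtons=40,
)

```text
t: 3.48
tcp_pos: [0.4462, 0.1558, 0.015]
tool_rot: [[1.0, 0.003, -0.0], [0.0, 0.0, 1.0], [0.003, -1.0, 0.0]]
wrist_force: [0.3, 0.8, 0.3]
width: 0.0291
```

>>> apply_moves(
  moves=[
    [0.2,[0,0,0],[0,0,0]],
    [0.2,[0,0,0],[0,0,0]],
    [0.2,[0,0,0],[0,0,0]],
    [0.2,[0,0,0],[0,0,0]],
    [0.2,[0,0,0],[0,0,0]],
  ],
)

```text
t: 3.9
tcp_pos: [0.4461, 0.1557, 0.015]
tool_rot: [[1.0, 0.003, 0.001], [-0.001, 0.001, 1.0], [0.003, -1.0, 0.001]]
wrist_force: [-1.5, 1.2, 6.5]
width: 0.0283
```

>>> apply_moves(
  moves=[
    [0.2,[0,-1,0],[0,0,0]],
    [0.2,[0,-3,0],[0,0,0]],
    [0.2,[0,-6,0],[0,0,0]],
    [0.2,[0,-10,0],[0,0,0]],
    [0.2,[0,-13,0],[0,0,0]],
  ],
)

```text
t: 4.32
tcp_pos: [0.4449, 0.1554, 0.1464]
tool_rot: [[1.0, 0.002, 0.0], [-0.0, 0.0, 1.0], [0.002, -1.0, 0.0]]
wrist_force: [1.5, 0.1, -1.3]
width: 0.0287
```

```bash
python3 -c "
from h import *
go(.619,-.342,.14)
c=env.camera('top'); o=env.observe()
z=o['tcp_pos'][2]-.014
xy=o['tcp_pos'][:2]
print(fit(c,xy,(.007+z,.049+z,.015)))
c=env.camera('scene');print(fit(c,xy,(.007+z,.049+z,.015)))
save(c,'s1.png',(150,80,400,280),2)
"
```

```text
t 4.32 tcp [0.4449 0.1554 0.1464] w 0.0287 F [ 1.5  0.1 -1.3]
[[1.0, 0.002, 0.0], [-0.0, 0.0, 1.0], [0.002, -1.0, 0.0]]
tool cm [ 17.43   0.67 -49.73]
  return _methods._mean(a, axis=axis, dtype=dtype,
  ret = ret.dtype.type(ret / rcount)
Traceback (most recent call last):
  File "h.py", line 37, in fit
    n,l,st,ce=cv2.connectedComponentsWithStats(k.astype(np.uint8)); i=1+np.argmax(st[1:,4])
                                                                        ~~~~~~~~~^^^^^^^^^^
ValueError: attempt to get argmax of an empty sequence
```

>>> apply_moves(
  moves=[
    [0.2,[0.8,0,-2],[0,0,0]],
    [0.2,[2,0,-5.5],[0,0,0]],
    [0.2,[3.3,0,-9],[0,0,0]],
    [0.2,[4.6,0,-12.7],[0,0,0]],
    [0.2,[6,0,-16.5],[0,0,0]],
  ],
)

```text
t: 4.78
tcp_pos: [0.5046, -0.0111, 0.1438]
tool_rot: [[1.0, 0.001, -0.0], [0.0, -0.0, 1.0], [0.001, -1.0, -0.0]]
wrist_force: [0.4, -0.0, -0.5]
width: 0.029
```

>>> apply_moves(
  moves=[
    [0.2,[1.3,0,-3.7],[0,0,0]],
    [0.2,[2.6,0,-7.4],[0,0,0]],
    [0.2,[3.9,0,-11.1],[0,0,0]],
    [0.2,[5.2,0,-14.8],[0,0,0]],
    [0.2,[6.5,0,-18.5],[0,0,0]],
  ],
)

```text
t: 5.2
tcp_pos: [0.5696, -0.1966, 0.1437]
tool_rot: [[1.0, 0.0, 0.001], [-0.001, -0.0, 1.0], [0.0, -1.0, -0.0]]
wrist_force: [0.1, -0.0, -0.5]
width: 0.0293
```

>>> apply_moves(
  moves=[
    [0.2,[1.3,0,-3.7],[0,0,0]],
    [0.2,[2.6,0,-7.4],[0,0,0]],
    [0.2,[3.9,0,-10.8],[0,0,0]],
    [0.2,[4.7,0,-13],[0,0,0]],
    [0.2,[4.9,0,-14.5],[0,0,0]],
  ],
)

```text
t: 5.62
tcp_pos: [0.6189, -0.3426, 0.1436]
tool_rot: [[1.0, 0.001, 0.002], [-0.002, -0.001, 1.0], [0.001, -1.0, -0.001]]
wrist_force: [-0.2, 0.6, -0.4]
width: 0.0288
```

```bash
python3 -c "
from h import *
go(.619,-.342,.10)
c=env.camera('wrist'); save(c,'w2.png');print(env.landmark_of(c,'tray_coral') and [(d['p'],world(c,d['centre'])) for d in env.landmark_of(c,'tray_coral')])
c=env.camera('scene');save(c,'s2.png',(80,130,400,370),2.4)
o=env.observe(); z=o['tcp_pos'][2]-.014
print(fit(c,o['tcp_pos'][:2],(.007+z,.049+z,.015)))
"
```

```text
t 5.62 tcp [ 0.6189 -0.3426  0.1436] w 0.0288 F [-0.2  0.6 -0.4]
[[1.0, 0.001, 0.002], [-0.002, -0.001, 1.0], [0.001, -1.0, -0.001]]
tool cm [0.01 4.36 0.06]
[(0.94, array([ 6.11827571e-01, -3.43848626e-01,  1.37337880e-04]))]
(array([ 0.62180616, -0.33810855]), np.float64(2.2241972771655263), np.int32(264))
```

View pics/s2.png

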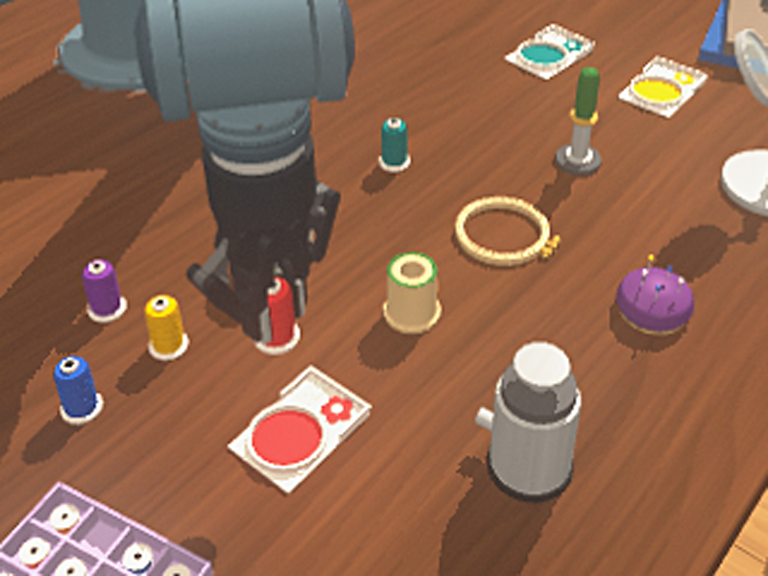

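The coral spool is held upright (crop 278,315), above the red well once projected down. Lowering it.

>>> apply_moves(
  moves=[
    [0.2,[0,3,0],[0,0,0]],
    [0.2,[0,6.5,0],[0,0,0]],
    [0.2,[0,9.5,0],[0,0,0]],
    [0.2,[0,11.2,0],[0,0,0]],
    [0.2,[0,11.7,0],[0,0,0]],
  ],
)

```text
t: 6.23
tcp_pos: [0.6161, -0.3367, 0.0222]
tool_rot: [[1.0, -0.006, -0.001], [0.001, 0.005, 1.0], [-0.006, -1.0, 0.005]]
wrist_force: [-0.3, 0.1, -1.5]
width: 0.0289
```

>>> apply_moves(
  moves=[
    [0.2,[0,0.15,0],[0,0,0]],
    [0.2,[0,0.3,0],[0,0,0]],
    [0.2,[0,0.45,0],[0,0,0]],
    [0.2,[0,0.6,0],[0,0,0]],
    [0.2,[0,0.6,0],[0,0,0]],
  ],
)

```text
t: 6.65
tcp_pos: [0.6191, -0.3402, 0.0216]
tool_rot: [[1.0, 0.002, 0.0], [-0.0, -0.001, 1.0], [0.002, -1.0, -0.001]]
wrist_force: [-0.5, 0.3, -1.0]
width: 0.0292
```

>>> apply_moves(
  moves=[
    [0.2,[0,0.05,0],[0,0,0]],
    [0.2,[0,0.1,0],[0,0,0]],
    [0.2,[0,0.15,0],[0,0,0]],
    [0.2,[0,0.2,0],[0,0,0]],
    [0.2,[0,0.2,0],[0,0,0]],
  ],
)

```text
t: 7.07
tcp_pos: [0.6188, -0.3401, 0.0201]
tool_rot: [[1.0, 0.0, 0.0], [-0.0, -0.0, 1.0], [0.0, -1.0, -0.0]]
wrist_force: [-2.2, 1.7, 8.3]
width: 0.029
```

Contact at 8 N. Release and rise.

>>> apply_moves(
  moves=[
    [0.5,[0,0,0],[0,0,0]],
    [0.7,[0,0,0],[0,0,0]],
    [0.8,[0,0,0],[0,0,0]],
    [0.8,[0,0,0],[0,0,0]],
    [0.8,[0,0,0],[0,0,0]],
  ],
)

```text
t: 7.48
tcp_pos: [0.6183, -0.3396, 0.018]
tool_rot: [[1.0, -0.0, 0.0], [-0.0, 0.0, 1.0], [-0.0, -1.0, 0.0]]
wrist_force: [0.3, -0.1, -0.5]
width: 0.0686
```

>>> apply_moves(
  moves=[
    [0.8,[0,-1.5,0],[0,0,0]],
    [0.8,[0,-4.5,0],[0,0,0]],
    [0.8,[0,-8.5,0],[0,0,0]],
    [1,[0,-12,0],[0,0,0]],
    [1,[0,-14,0],[0,0,0]],
  ],
)

```text
t: 7.9
tcp_pos: [0.6203, -0.341, 0.1651]
tool_rot: [[1.0, 0.006, 0.0], [-0.0, -0.005, 1.0], [0.006, -1.0, -0.005]]
wrist_force: [1.0, -1.0, 0.3]
width: 0.085
```

```bash
python3 -c "
from h import *
go(.437,.021,.16)
c=env.camera('wrist')
print(fit(c,(.619,-.342),(.012,.054,.015)))
"
```

```text
t 7.90 tcp [ 0.6203 -0.341   0.1651] w 0.0850 F [ 1.  -1.   0.3]
[[1.0, 0.006, 0.0], [-0.0, -0.005, 1.0], [0.006, -1.0, -0.005]]
tool cm [-18.34   0.22  36.2 ]
(array([ 0.61137373, -0.34246034]), np.float64(9.383279469852887), np.int32(1712))
```

>>> apply_moves(
  moves=[
    [1,[-1.5,0,3],[0,0,0]],
    [1,[-3.2,0,6.5],[0,0,0]],
    [1,[-4.9,0,10],[0,0,0]],
    [1,[-6.6,0,13.5],[0,0,0]],
    [1,[-8.3,0,17],[0,0,0]],
  ],
)

```text
t: 8.37
tcp_pos: [0.5345, -0.1683, 0.1589]
tool_rot: [[1.0, 0.001, 0.001], [-0.001, -0.0, 1.0], [0.001, -1.0, -0.0]]
wrist_force: [0.5, 0.4, 0.3]
width: 0.0853
```

>>> apply_moves(
  moves=[
    [1,[-1.8,0,3.6],[0,0,0]],
    [1,[-3.6,0,7.2],[0,0,0]],
    [1,[-5.4,0,10.8],[0,0,0]],
    [1,[-7.2,0,14.2],[0,0,0]],
    [1,[-9,0,17],[0,0,0]],
  ],
)

```text
t: 8.78
tcp_pos: [0.4444, 0.0023, 0.1589]
tool_rot: [[1.0, 0.001, -0.0], [0.0, 0.0, 1.0], [0.001, -1.0, 0.0]]
wrist_force: [0.7, -1.1, 0.4]
width: 0.0855
```

>>> apply_moves(
  moves=[
    [1,[-0.8,0,1.8],[0,0,0]],
    [1,[-1,0,2.2],[0,0,0]],
    [1,[-1,0,2.2],[0,0,0]],
    [1,[-1,0,2.2],[0,0,0]],
    [1,[-1,0,2.2],[0,0,0]],
  ],
)

```text
t: 9.2
tcp_pos: [0.4364, 0.0214, 0.1588]
tool_rot: [[1.0, 0.001, 0.002], [-0.002, -0.0, 1.0], [0.001, -1.0, -0.0]]
wrist_force: [1.0, 0.5, -0.5]
width: 0.0855
```

```bash
python3 -c "
from h import *
go(.437,.021,.013)
c=env.camera('wrist')
print(fit(c,*T['spool_teal']))
print([(d['p'],world(c,d['centre'])) for d in env.landmark_of(c,'spool_teal')])
c=env.camera('scene'); save(c,'s3.png',(80,130,400,370),2.4)
"
```

```text
t 9.20 tcp [0.4364 0.0214 0.1588] w 0.0855 F [ 1.   0.5 -0.5]
[[1.0, 0.001, 0.002], [-0.002, -0.0, 1.0], [0.001, -1.0, -0.0]]
tool cm [ 0.05 14.58 -0.04]
(array([0.43665051, 0.01954445]), np.float64(0.8545374826279009), np.int32(728))
[(0.55, array([ 0.43993812,  0.02179471, -0.00120267]))]
```

View pics/s3.png

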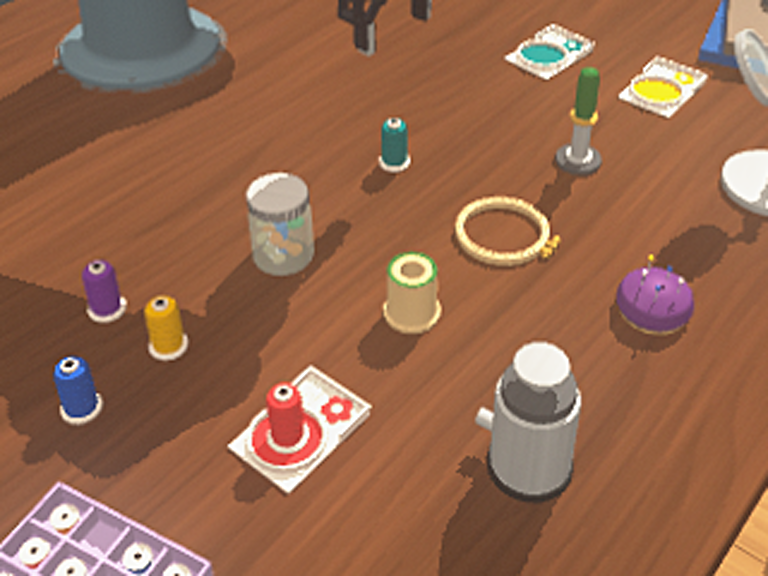

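The coral spool stands upright in its red well (crop 285,415). Now the teal spool: descend 14.5 cm, grip, lift.

>>> apply_moves(
  moves=[
    [1,[0,3.5,-0.1],[0,0,0]],
    [1,[0.1,7,-0.1],[0,0,0]],
    [1,[0.1,10.5,-0.1],[0,0,0]],
    [1,[0.1,13,-0.1],[0,0,0]],
    [1,[0.1,14.5,-0.1],[0,0,0]],
  ],
)

```text
t: 9.77
tcp_pos: [0.4345, 0.0212, 0.0101]
tool_rot: [[1.0, -0.005, 0.002], [-0.002, 0.001, 1.0], [-0.005, -1.0, 0.001]]
wrist_force: [0.8, 0.1, 0.0]
width: 0.0853
```

>>> apply_moves(
  moves=[
    [1,[0,0,0],[0,0,0]],
    [0.2,[0,0,0],[0,0,0]],
    [0.2,[0,0,0],[0,0,0]],
    [0.2,[0,0,0],[0,0,0]],
    [0.2,[0,0,0],[0,0,0]],
  ],
)

```text
t: 10.18
tcp_pos: [0.4379, 0.0211, 0.0147]
tool_rot: [[1.0, 0.003, 0.0], [-0.0, -0.001, 1.0], [0.003, -1.0, -0.001]]
wrist_force: [0.1, -0.4, 0.6]
width: 0.0389
```

>>> apply_moves(
  moves=[
    [0.2,[0,0,0],[0,0,0]],
    [0.2,[0,0,0],[0,0,0]],
    [0.2,[0,0,0],[0,0,0]],
    [0.2,[0,0,0],[0,0,0]],
    [0.2,[0,0,0],[0,0,0]],
  ],
)

```text
t: 10.6
tcp_pos: [0.4377, 0.0211, 0.0147]
tool_rot: [[1.0, 0.002, 0.0], [-0.0, -0.001, 1.0], [0.002, -1.0, -0.001]]
wrist_force: [-2.1, 1.2, 6.0]
width: 0.029
```

>>> apply_moves(
  moves=[
    [0.2,[0,-1,0],[0,0,0]],
    [0.2,[0,-3,0],[0,0,0]],
    [0.2,[0,-6,0],[0,0,0]],
    [0.2,[0,-10,0],[0,0,0]],
    [0.2,[0,-13,0],[0,0,0]],
  ],
)

```text
t: 11.02
tcp_pos: [0.4369, 0.0214, 0.1465]
tool_rot: [[1.0, 0.002, 0.0], [-0.0, -0.0, 1.0], [0.002, -1.0, -0.0]]
wrist_force: [1.0, -0.5, -0.7]
width: 0.0291
```

```bash
python3 -c "
from h import *
go(.447,.323,.14)
"
```

```text
t 11.02 tcp [0.4369 0.0214 0.1465] w 0.0291 F [ 1.  -0.5 -0.7]
[[1.0, 0.002, 0.0], [-0.0, -0.0, 1.0], [0.002, -1.0, -0.0]]
tool cm [ 1.    0.64 30.16]
```

Gripped, with the width reading as it did for the coral spool. Over to the teal tray.

>>> apply_moves(
  moves=[
    [0.2,[0.1,0,2.5],[0,0,0]],
    [0.2,[0.2,0,6],[0,0,0]],
    [0.2,[0.3,0,9.5],[0,0,0]],
    [0.2,[0.4,0,13],[0,0,0]],
    [0.2,[0.5,0,16.5],[0,0,0]],
  ],
)

```text
t: 11.43
tcp_pos: [0.4414, 0.188, 0.1444]
tool_rot: [[1.0, 0.002, 0.001], [-0.001, 0.0, 1.0], [0.002, -1.0, 0.0]]
wrist_force: [1.1, -0.2, -1.4]
width: 0.0291
```

>>> apply_moves(
  moves=[
    [0.2,[0.2,0,3.5],[0,0,0]],
    [0.2,[0.4,0,7],[0,0,0]],
    [0.2,[0.5,0,10.5],[0,0,0]],
    [0.2,[0.5,0,12.6],[0,0,0]],
    [0.2,[0.5,0,13.6],[0,0,0]],
  ],
)

```text
t: 11.85
tcp_pos: [0.4463, 0.3249, 0.1442]
tool_rot: [[1.0, 0.001, -0.003], [0.003, 0.001, 1.0], [0.001, -1.0, 0.001]]
wrist_force: [0.0, -0.1, -1.7]
width: 0.0289
```

>>> apply_moves(
  moves=[
    [0.2,[0,2,0],[0,0,0]],
    [0.2,[0,5.5,0],[0,0,0]],
    [0.2,[0,8.5,0],[0,0,0]],
    [0.2,[0,10.5,0],[0,0,0]],
    [0.2,[0,11.5,0],[0,0,0]],
  ],
)

```text
t: 12.27
tcp_pos: [0.4447, 0.3208, 0.0256]
tool_rot: [[1.0, -0.005, 0.001], [-0.001, -0.002, 1.0], [-0.005, -1.0, -0.002]]
wrist_force: [-0.4, 0.1, -1.2]
width: 0.029
```

```bash
python3 -c "
from h import *
go(.447,.323,.02)
c=env.camera('wrist'); save(c,'w3.png')
c=env.camera('scene'); save(c,'s4.png',(230,60,430,210),4)
"
```

```text
t 12.27 tcp [0.4447 0.3208 0.0256] w 0.0290 F [-0.4  0.1 -1.2]
[[1.0, -0.005, 0.001], [-0.001, -0.002, 1.0], [-0.005, -1.0, -0.002]]
tool cm [0.24 0.56 0.22]
```

View pics/s4.png

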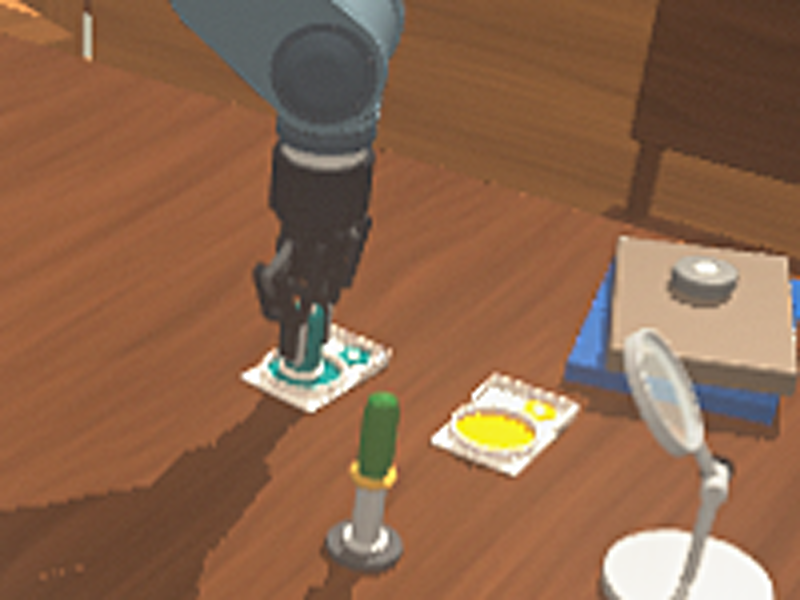

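The teal spool is just above the centre of the teal well (302,370). Lowering to contact, then release.

>>> apply_moves(
  moves=[
    [0.2,[0,0.2,0],[0,0,0]],
    [0.2,[0,0.4,0],[0,0,0]],
    [0.2,[0,0.6,0],[0,0,0]],
    [0.2,[0,0.7,0],[0,0,0]],
    [0.2,[0,0.8,0],[0,0,0]],
  ],
)

```text
t: 12.78
tcp_pos: [0.4472, 0.3226, 0.021]
tool_rot: [[1.0, 0.001, 0.0], [-0.0, 0.001, 1.0], [0.001, -1.0, 0.001]]
wrist_force: [0.8, 0.7, -0.6]
width: 0.0288
```

>>> apply_moves(
  moves=[
    [0.2,[0,0.05,0],[0,0,0]],
    [0.2,[0,0.1,0],[0,0,0]],
    [0.2,[0,0.15,0],[0,0,0]],
    [0.2,[0,0.15,0],[0,0,0]],
    [0.2,[0,0.15,0],[0,0,0]],
  ],
)

```text
t: 13.2
tcp_pos: [0.4469, 0.3225, 0.0197]
tool_rot: [[1.0, -0.0, 0.0], [-0.0, -0.0, 1.0], [-0.0, -1.0, -0.0]]
wrist_force: [-2.8, -1.0, 7.0]
width: 0.0289
```

>>> apply_moves(
  moves=[
    [0.5,[0,0,0],[0,0,0]],
    [0.7,[0,0,0],[0,0,0]],
    [0.8,[0,0,0],[0,0,0]],
    [0.8,[0,0,0],[0,0,0]],
    [0.8,[0,0,0],[0,0,0]],
  ],
)

```text
t: 13.62
tcp_pos: [0.4467, 0.3223, 0.0187]
tool_rot: [[1.0, -0.0, 0.0], [-0.0, -0.0, 1.0], [-0.0, -1.0, -0.0]]
wrist_force: [-0.3, 0.4, -0.1]
width: 0.068
```

>>> apply_moves(
  moves=[
    [0.8,[0,-1.5,0],[0,0,0]],
    [0.8,[0,-4.5,0],[0,0,0]],
    [0.8,[0,-8.5,0],[0,0,0]],
    [1,[0,-12,0],[0,0,0]],
    [1,[0,-14,0],[0,0,0]],
  ],
)

```text
t: 14.03
tcp_pos: [0.4484, 0.3232, 0.1633]
tool_rot: [[1.0, 0.006, 0.0], [-0.0, 0.002, 1.0], [0.006, -1.0, 0.002]]
wrist_force: [-0.4, -0.9, 0.9]
width: 0.0855
```

>>> apply_moves(
  moves=[
    [1,[0,0,-3],[0,0,0]],
    [1,[0,0,-7],[0,0,0]],
    [1,[0,0,-11],[0,0,0]],
    [1,[0,0,-15],[0,0,0]],
    [1,[0,0,-19],[0,0,0]],
  ],
)

```text
t: 14.45
tcp_pos: [0.4462, 0.1309, 0.1588]
tool_rot: [[1.0, 0.0, -0.001], [0.001, -0.0, 1.0], [0.0, -1.0, -0.0]]
wrist_force: [0.1, -0.3, 0.8]
width: 0.0854
```

>>> apply_moves(
  moves=[
    [1,[0,0,-4],[0,0,0]],
    [1,[0,0,-8],[0,0,0]],
    [1,[0,0,-12],[0,0,0]],
    [1,[0,0,-16],[0,0,0]],
    [1,[0,0,-20],[0,0,0]],
  ],
)

```text
t: 14.87
tcp_pos: [0.4462, -0.0695, 0.159]
tool_rot: [[1.0, 0.001, 0.001], [-0.001, -0.0, 1.0], [0.001, -1.0, -0.0]]
wrist_force: [0.4, -0.0, -0.3]
width: 0.0851
```

>>> apply_moves(
  moves=[
    [1,[0,0,-4],[0,0,0]],
    [1,[0,0,-8],[0,0,0]],
    [1,[0,0,-12],[0,0,0]],
    [1,[0,0,-16],[0,0,0]],
    [1,[0,0,-20],[0,0,0]],
  ],
)

```text
t: 15.28
tcp_pos: [0.446, -0.2697, 0.1588]
tool_rot: [[1.0, 0.0, 0.001], [-0.001, -0.0, 1.0], [0.0, -1.0, -0.0]]
wrist_force: [0.1, 0.2, 0.9]
width: 0.0855
```

```bash
python3 -c "
from h import *
go(.455,-.335,.16)
"
```

```text
t 15.28 tcp [ 0.446  -0.2697  0.1588] w 0.0855 F [0.1 0.2 0.9]
[[1.0, 0.0, 0.001], [-0.001, -0.0, 1.0], [0.0, -1.0, -0.0]]
tool cm [ 0.91 -0.12 -6.53]
```

>>> apply_moves(
  moves=[
    [1,[0.4,0,-3],[0,0,0]],
    [1,[0.9,0,-5.5],[0,0,0]],
    [1,[0.9,0,-6.5],[0,0,0]],
    [1,[0.9,0,-6.5],[0,0,0]],
    [1,[0.9,0,-6.5],[0,0,0]],
  ],
)

```text
t: 15.7
tcp_pos: [0.4551, -0.3319, 0.1583]
tool_rot: [[1.0, -0.001, 0.001], [-0.001, 0.001, 1.0], [-0.001, -1.0, 0.001]]
wrist_force: [-0.2, 0.5, 0.1]
width: 0.0854
```

```bash
python3 -c "
from h import *
go(.455,-.335,.013)
c=env.camera('wrist'); save(c,'w4.png')
print(fit(c,*T['spool_mustard']),cmask(c,*T['spool_mustard'])[1])
print([(d['p'],world(c,d['centre'])) for d in env.landmark_of(c,'spool_mustard')])
"
```

```text
t 15.70 tcp [ 0.4551 -0.3319  0.1583] w 0.0854 F [-0.2  0.5  0.1]
[[1.0, -0.001, 0.001], [-0.001, 0.001, 1.0], [-0.001, -1.0, 0.001]]
tool cm [-0.   14.53 -0.33]
(array([ 0.45300665, -0.33448232]), np.float64(0.8562145073374019), np.int32(583)) 29.0
[(0.88, array([ 0.45468324, -0.33533724, -0.00313367])), (0.75, array([ 0.45076663, -0.43064043,  0.00277418])), (0.75, array([ 0.36387567, -0.34540087,  0.00507173]))]
```

View pics/w4.png

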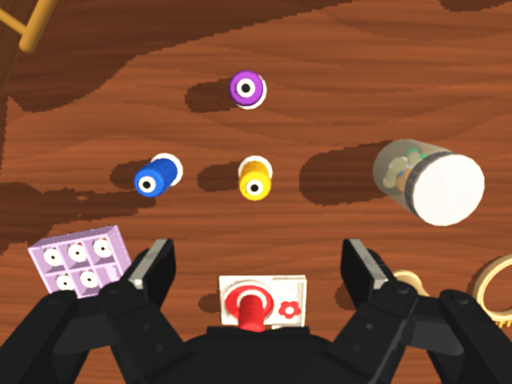

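The yellow spool (255,180) is centred between the fingers; blue (160,175) and purple (248,90) are clear of them. Take it.

>>> apply_moves(
  moves=[
    [0.85,[-0.1,3.5,-0.1],[0,0,0]],
    [0.85,[-0.1,7,-0.2],[0,0,0]],
    [0.85,[-0.1,10.5,-0.2],[0,0,0]],
    [0.85,[-0.1,13,-0.2],[0,0,0]],
    [0.85,[-0.1,14.4,-0.2],[0,0,0]],
  ],
)

```text
t: 16.22
tcp_pos: [0.4528, -0.331, 0.0113]
tool_rot: [[1.0, -0.004, -0.001], [0.001, 0.005, 1.0], [-0.004, -1.0, 0.005]]
wrist_force: [-0.6, -0.2, -0.1]
width: 0.0726
```

>>> apply_moves(
  moves=[
    [0.85,[0,0,0],[0,0,0]],
    [0.2,[0,0,0],[0,0,0]],
    [0.2,[0,0,0],[0,0,0]],
    [0.2,[0,0,0],[0,0,0]],
    [0.2,[0,0,0],[0,0,0]],
  ],
)

```text
t: 16.63
tcp_pos: [0.4556, -0.3355, 0.0168]
tool_rot: [[1.0, 0.002, 0.0], [-0.0, -0.002, 1.0], [0.002, -1.0, -0.002]]
wrist_force: [-0.5, 0.8, 1.0]
width: 0.0291
```

>>> apply_moves(
  moves=[
    [0.2,[0,0,0],[0,0,0]],
    [0.2,[0,0,0],[0,0,0]],
    [0.2,[0,0,0],[0,0,0]],
    [0.2,[0,0,0],[0,0,0]],
    [0.2,[0,0,0],[0,0,0]],
  ],
)

```text
t: 17.05
tcp_pos: [0.4556, -0.3355, 0.0168]
tool_rot: [[1.0, 0.002, 0.0], [-0.0, -0.002, 1.0], [0.002, -1.0, -0.002]]
wrist_force: [-0.1, 1.4, 7.2]
width: 0.0288
```

>>> apply_moves(
  moves=[
    [0.2,[0,-1,0],[0,0,0]],
    [0.2,[0,-3,0],[0,0,0]],
    [0.2,[0,-6,0],[0,0,0]],
    [0.2,[0,-10,0],[0,0,0]],
    [0.2,[0,-14,0],[0,0,0]],
  ],
)

```text
t: 17.47
tcp_pos: [0.4536, -0.3339, 0.156]
tool_rot: [[1.0, -0.001, 0.001], [-0.001, 0.001, 1.0], [-0.001, -1.0, 0.001]]
wrist_force: [0.3, -0.7, -1.2]
width: 0.029
```

>>> apply_moves(
  moves=[
    [0.2,[0,-2,0],[0,0,0]],
    [0.2,[0,-4,0],[0,0,0]],
    [0.2,[0,-5.5,0],[0,0,0]],
    [0.2,[0,-6,0],[0,0,0]],
    [0.2,[0,-6,0],[0,0,0]],
  ],
)

```text
t: 17.88
tcp_pos: [0.4549, -0.3352, 0.2168]
tool_rot: [[1.0, 0.002, 0.0], [-0.0, -0.003, 1.0], [0.002, -1.0, -0.003]]
wrist_force: [0.3, 0.5, -0.7]
width: 0.0292
```

```bash
python3 -c "
from h import *
go(.608,.343,.20)
"
```

```text
t 17.88 tcp [ 0.4549 -0.3352  0.2168] w 0.0292 F [ 0.3  0.5 -0.7]
[[1.0, 0.002, 0.0], [-0.0, -0.003, 1.0], [0.002, -1.0, -0.003]]
tool cm [15.28  1.53 67.83]
```

>>> apply_moves(
  moves=[
    [0.2,[0.5,0,2],[0,0,0]],
    [0.2,[1.2,0,5.5],[0,0,0]],
    [0.2,[2,0,9],[0,0,0]],
    [0.2,[2.9,0,12.8],[0,0,0]],
    [0.2,[3.8,0,16.6],[0,0,0]],
  ],
)

```text
t: 18.3
tcp_pos: [0.4916, -0.1668, 0.2131]
tool_rot: [[1.0, -0.002, 0.002], [-0.002, 0.001, 1.0], [-0.002, -1.0, 0.001]]
wrist_force: [0.7, -0.4, -0.6]
width: 0.0288
```

>>> apply_moves(
  moves=[
    [0.2,[0.8,0,3.8],[0,0,0]],
    [0.2,[1.6,0,7.6],[0,0,0]],
    [0.2,[2.4,0,11.4],[0,0,0]],
    [0.2,[3.2,0,15.2],[0,0,0]],
    [0.2,[4,0,19],[0,0,0]],
  ],
)

```text
t: 18.72
tcp_pos: [0.5317, 0.0234, 0.2132]
tool_rot: [[1.0, -0.003, 0.001], [-0.001, 0.0, 1.0], [-0.003, -1.0, 0.0]]
wrist_force: [1.2, -0.6, -0.2]
width: 0.0288
```

>>> apply_moves(
  moves=[
    [0.2,[0.8,0,3.8],[0,0,0]],
    [0.2,[1.6,0,7.6],[0,0,0]],
    [0.2,[2.4,0,11.4],[0,0,0]],
    [0.2,[3.2,0,15.2],[0,0,0]],
    [0.2,[4,0,19],[0,0,0]],
  ],
)

```text
t: 19.13
tcp_pos: [0.5717, 0.2132, 0.2129]
tool_rot: [[1.0, -0.003, 0.0], [-0.0, -0.001, 1.0], [-0.003, -1.0, -0.001]]
wrist_force: [0.8, -0.9, -1.1]
width: 0.0289
```

>>> apply_moves(
  moves=[
    [0.2,[0.8,0,3.8],[0,0,0]],
    [0.2,[1.6,0,7.5],[0,0,0]],
    [0.2,[2.4,0,10.5],[0,0,0]],
    [0.2,[3.2,0,12.4],[0,0,0]],
    [0.2,[3.5,0,13.2],[0,0,0]],
  ],
)

```text
t: 19.55
tcp_pos: [0.607, 0.3457, 0.2124]
tool_rot: [[1.0, -0.003, -0.002], [0.002, -0.001, 1.0], [-0.003, -1.0, -0.001]]
wrist_force: [-0.4, 0.3, -0.5]
width: 0.0292
```

```bash
python3 -c "
from h import *
go(.608,.343,.022)
c=env.camera('scene'); save(c,'s5.png',(230,60,430,210),4)
o=env.observe(); z=o['tcp_pos'][2]-.0155
print(fit(c,o['tcp_pos'][:2],(.007+z,.049+z,.015)))
"
```

```text
t 19.55 tcp [0.607  0.3457 0.2124] w 0.0292 F [-0.4  0.3 -0.5]
[[1.0, -0.003, -0.002], [0.002, -0.001, 1.0], [-0.003, -1.0, -0.001]]
tool cm [ 0.15 19.04 -0.26]
(array([0.6079146, 0.3406829]), np.float64(3.6833415792255932), np.int32(239))
```

>>> apply_moves(
  moves=[
    [0.2,[0.1,2.5,-0.1],[0,0,0]],
    [0.2,[0.1,6,-0.1],[0,0,0]],
    [0.2,[0.1,9.5,-0.1],[0,0,0]],
    [0.2,[0.1,12.5,-0.1],[0,0,0]],
    [0.2,[0.1,15,-0.1],[0,0,0]],
  ],
)

```text
t: 20.02
tcp_pos: [0.6068, 0.3401, 0.0609]
tool_rot: [[1.0, -0.005, 0.002], [-0.002, -0.002, 1.0], [-0.005, -1.0, -0.002]]
wrist_force: [0.1, -0.3, -1.0]
width: 0.0287
```

>>> apply_moves(
  moves=[
    [0.2,[0,1.5,0],[0,0,0]],
    [0.2,[0,2.5,0],[0,0,0]],
    [0.2,[0,3.2,0],[0,0,0]],
    [0.2,[0,3.2,0],[0,0,0]],
    [0.2,[0,3.2,0],[0,0,0]],
  ],
)

```text
t: 20.43
tcp_pos: [0.6096, 0.3424, 0.0341]
tool_rot: [[1.0, 0.002, 0.001], [-0.001, 0.001, 1.0], [0.002, -1.0, 0.001]]
wrist_force: [-0.0, -0.0, 0.1]
width: 0.0291
```

```bash
python3 -c "
from h import *
go(.608,.343,.020)
c=env.camera('scene'); save(c,'s5.png',(230,60,430,210),4)
"
```

```text
t 20.43 tcp [0.6096 0.3424 0.0341] w 0.0291 F [-0.  -0.   0.1]
[[1.0, 0.002, 0.001], [-0.001, 0.001, 1.0], [0.002, -1.0, 0.001]]
tool cm [-0.16  1.41  0.06]
```

View pics/s5.png

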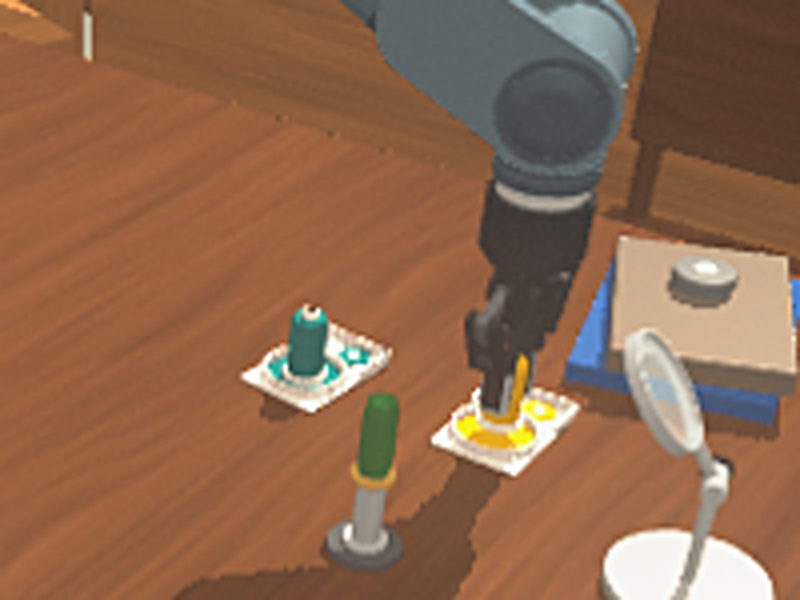

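The teal spool stands in its well (308,345). The mustard spool is about 14 mm above its well floor (505,410), so I lower it further.

>>> apply_moves(
  moves=[
    [0.2,[0,0.4,0],[0,0,0]],
    [0.2,[0,0.7,0],[0,0,0]],
    [0.2,[0,0.9,0],[0,0,0]],
    [0.2,[0,1.1,0],[0,0,0]],
    [0.2,[0,1.1,0],[0,0,0]],
  ],
)

```text
t: 20.9
tcp_pos: [0.6089, 0.3424, 0.0219]
tool_rot: [[1.0, 0.0, 0.0], [-0.0, 0.0, 1.0], [0.0, -1.0, 0.0]]
wrist_force: [-0.6, -0.2, -1.1]
width: 0.029
```

>>> apply_moves(
  moves=[
    [0.2,[0,0.05,0],[0,0,0]],
    [0.2,[0,0.1,0],[0,0,0]],
    [0.2,[0,0.15,0],[0,0,0]],
    [0.2,[0,0.2,0],[0,0,0]],
    [0.2,[0,0.2,0],[0,0,0]],
  ],
)

```text
t: 21.32
tcp_pos: [0.609, 0.3425, 0.0218]
tool_rot: [[1.0, -0.0, 0.0], [-0.0, -0.0, 1.0], [-0.0, -1.0, -0.0]]
wrist_force: [-5.8, -1.8, 10.4]
width: 0.0287
```

Contact at 10 N. Release and rise to z ≈ 0.22, then head for the awl (Δy −18.5 cm).

>>> apply_moves(
  moves=[
    [0.5,[0,0,0],[0,0,0]],
    [0.7,[0,0,0],[0,0,0]],
    [0.8,[0,0,0],[0,0,0]],
    [0.8,[0,0,0],[0,0,0]],
    [0.8,[0,0,0],[0,0,0]],
  ],
)

```text
t: 21.73
tcp_pos: [0.6086, 0.3422, 0.0194]
tool_rot: [[1.0, -0.0, 0.0], [-0.0, -0.0, 1.0], [-0.0, -1.0, -0.0]]
wrist_force: [-0.4, 0.1, 0.2]
width: 0.0681
```

>>> apply_moves(
  moves=[
    [0.8,[0,-1.5,0],[0,0,0]],
    [0.8,[0,-4.5,0],[0,0,0]],
    [0.8,[0,-8.5,0],[0,0,0]],
    [1,[0,-12.5,0],[0,0,0]],
    [1,[0,-16.5,0],[0,0,0]],
  ],
)

```text
t: 22.15
tcp_pos: [0.6085, 0.3422, 0.1876]
tool_rot: [[1.0, 0.0, 0.0], [-0.0, 0.0, 1.0], [0.0, -1.0, 0.0]]
wrist_force: [0.4, -0.0, -0.3]
width: 0.0853
```

>>> apply_moves(
  moves=[
    [1,[0,-3,-2],[0,0,0]],
    [1,[0,-4,-6],[0,0,0]],
    [1,[0,-4,-10],[0,0,0]],
    [1,[0,-4,-14],[0,0,0]],
    [1,[-0.2,-4,-17],[0,0,0]],
  ],
)

```text
t: 22.57
tcp_pos: [0.6068, 0.1698, 0.2266]
tool_rot: [[1.0, 0.002, 0.001], [-0.001, -0.0, 1.0], [0.002, -1.0, -0.0]]
wrist_force: [0.5, -0.8, -0.6]
width: 0.0854
```

>>> apply_moves(
  moves=[
    [1,[0,0,-1],[0,0,0]],
    [1,[0,0,-1.3],[0,0,0]],
    [1,[0,0,-1.3],[0,0,0]],
    [1,[0,0,-1.3],[0,0,0]],
    [1,[0,0,-1.3],[0,0,0]],
  ],
)

```text
t: 22.98
tcp_pos: [0.6066, 0.1607, 0.2249]
tool_rot: [[1.0, 0.0, -0.001], [0.001, 0.0, 1.0], [0.0, -1.0, 0.0]]
wrist_force: [-1.4, 1.4, -0.0]
width: 0.0851
```

```bash
python3 -c "
from h import *
go(.606,.158,.080)
c=env.camera('wrist'); save(c,'w5.png',s=1.5)
print(fit(c,*T['awl']),cmask(c,*T['awl'])[1])
for n in('wrist','scene','top'):
  c=env.camera(n)
  print(n,[(d['p'],world(c,d['centre'])) for d in env.landmark_of(c,'awl')])
  s=env.silhouettes(c,'awl')
  if s:
    y,x=np.nonzero(s[0]['pixels']); print(x.min(),x.max(),y.min(),y.max())
"
```

```text
t 22.98 tcp [0.6066 0.1607 0.2249] w 0.0851 F [-1.4  1.4 -0. ]
[[1.0, 0.0, -0.001], [0.001, 0.0, 1.0], [0.0, -1.0, 0.0]]
tool cm [-0.06 14.49 -0.28]
(array([0.60215986, 0.15758034]), np.float64(0.8756702104620273), np.int32(595)) 61.0
wrist [(0.79, array([0.60160567, 0.16170102, 0.06168413]))]
240 269 156 195
scene [(0.6, array([ 0.6038858 , -0.15404754,  0.000789  ])), (0.47, array([0.60396773, 0.15991853, 0.06214658]))]
318 329 158 182
top [(0.58, array([0.60778532, 0.15640832, 0.05909792]))]
176 186 138 151
```

View pics/w5.png

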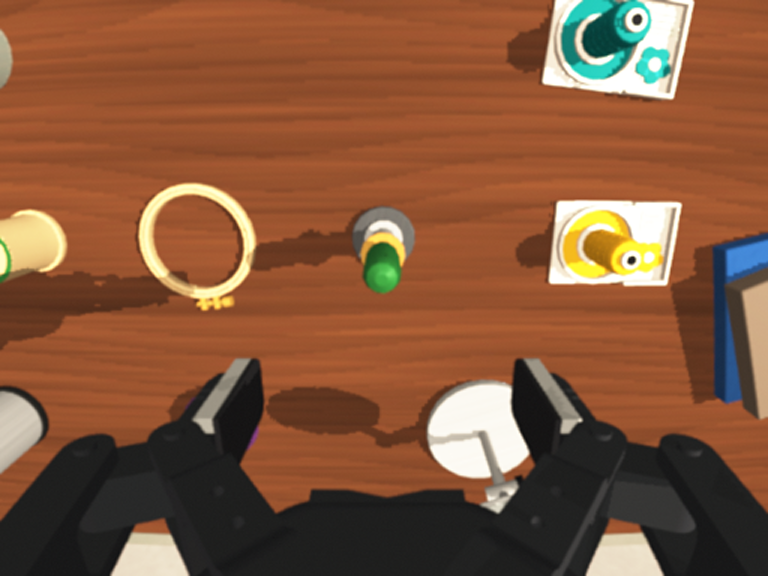

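Awl handle at (383,270), on the gripper's centre line. The yellow and teal spools stand in their wells. I refine the awl's lateral position with a proper green mask.

```bash
python3 -c "
from h import *
go()
def green(c):
    a=c['img'].astype(float); return ((a[...,1]>1.25*a[...,0])&(a[...,1]>1.25*a[...,2])&(a[...,1]>30))
for n in('wrist','scene','top'):
    c=env.camera(n); k=green(c).astype(np.uint8)
    near=np.zeros_like(k); cv2.fillPoly(near,[hull(c,(.605,.159),(.07,.135,.025)).astype(int)],1)
    k*=near; y,x=np.nonzero(k); print(n,x.min(),x.max(),y.min(),y.max(),k.sum(),fit(c,(.605,.159),(.075,.126,.012),k)[:2])
    print(proj(c,[[.605,.159,.09],[.605,.164,.09],[.605,.159,.12]]))
"
```

```text
t 23.48 tcp [0.6067 0.1594 0.2248] w 0.0855 F [-0.3  0.2  0.9]
[[1.0, -0.0, 0.0], [-0.0, 0.0, 1.0], [-0.0, -1.0, 0.0]]
wrist 244 268 162 194 643 (array([0.6005177 , 0.15762825]), np.float64(1.9421443361586972))
[[257.57443091 178.04883752]
 [262.56754669 178.04232897]
 [257.57162659 186.80085397]]
scene 320 328 158 178 154 (array([0.60561587, 0.15180311]), np.float64(0.7823187368058261))
[[324.66846458 170.05840511]
 [325.63349702 169.25686072]
 [325.92707428 160.66035246]]
top 176 182 138 148 62 (array([0.60359106, 0.15572649]), np.float64(2.111083012764611))
[[178.65241459 143.61847442]
 [176.77814284 143.58691045]
 [176.69450693 140.7138075 ]]
```

>>> apply_moves(
  moves=[
    [1,[-0.1,3.5,-0.1],[0,0,0]],
    [1,[-0.2,7,-0.2],[0,0,0]],
    [1,[-0.3,10.5,-0.2],[0,0,0]],
    [1,[-0.3,13,-0.2],[0,0,0]],
    [1,[-0.3,14.3,-0.2],[0,0,0]],
  ],
)

```text
t: 24.05
tcp_pos: [0.601, 0.157, 0.0776]
tool_rot: [[1.0, -0.006, 0.001], [-0.001, -0.0, 1.0], [-0.006, -1.0, -0.0]]
wrist_force: [-0.9, -0.1, -0.3]
width: 0.0857
```

>>> apply_moves(
  moves=[
    [0.5,[0,0,0],[0,0,0]],
    [0.4,[0,0,0],[0,0,0]],
    [0.4,[0,0,0],[0,0,0]],
    [0.4,[0,0,0],[0,0,0]],
    [0.4,[0,0,0],[0,0,0]],
  ],
  newtons=25,
)

```text
t: 24.47
tcp_pos: [0.6051, 0.1574, 0.0839]
tool_rot: [[1.0, 0.004, 0.0], [-0.0, 0.0, 1.0], [0.004, -1.0, 0.0]]
wrist_force: [-0.4, -0.5, -0.8]
width: 0.0342
```

```bash
python3 -c "
from h import *
go(.604,.158,.08)
c=env.camera('wrist'); save(c,'w6.png',s=1.5)
"
```

```text
t 24.47 tcp [0.6051 0.1574 0.0839] w 0.0342 F [-0.4 -0.5 -0.8]
[[1.0, 0.004, 0.0], [-0.0, 0.0, 1.0], [0.004, -1.0, 0.0]]
tool cm [-0.11  0.39  0.06]
```

View pics/w6.png

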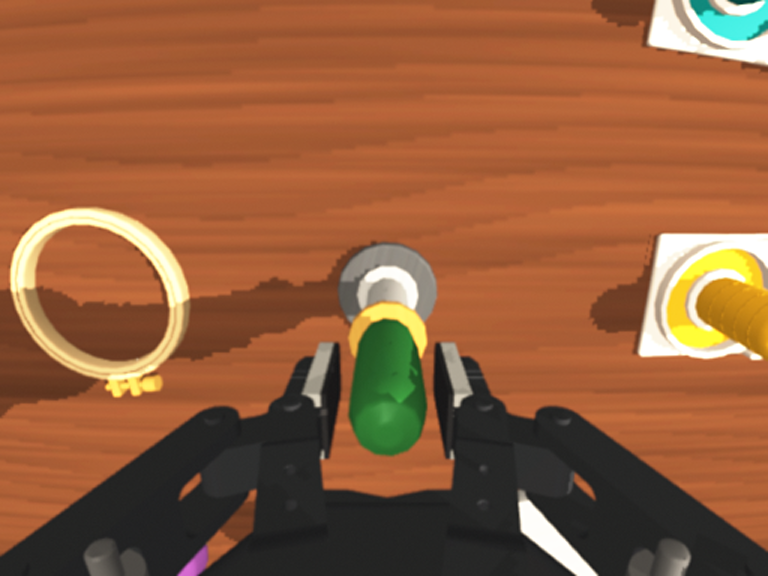

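The handle (388,390) is centred between the nearly shut pads (340 / 436). Close at 25 N and check the side force before drawing.

>>> apply_moves(
  moves=[
    [0.15,[0,0.2,0],[0,0,0]],
    [0.15,[0,0.2,0],[0,0,0]],
    [0.15,[0,0.2,0],[0,0,0]],
    [0.15,[0,0.2,0],[0,0,0]],
    [0.15,[0,0.2,0],[0,0,0]],
  ],
  newtons=25,
)

```text
t: 24.93
tcp_pos: [0.6047, 0.1575, 0.0814]
tool_rot: [[1.0, 0.002, 0.0], [-0.0, 0.0, 1.0], [0.002, -1.0, 0.0]]
wrist_force: [-0.4, -0.1, 5.6]
width: 0.0233
```

>>> apply_moves(
  moves=[
    [0.15,[0,0,0],[0,0,0]],
    [0.15,[0,0,0],[0,0,0]],
    [0.15,[0,0,0],[0,0,0]],
    [0.15,[0,-0.2,0],[0,0,0]],
    [0.15,[0,-0.4,0],[0,0,0]],
  ],
)

```text
t: 25.35
tcp_pos: [0.6037, 0.1574, 0.0838]
tool_rot: [[1.0, 0.0, 0.0], [-0.0, 0.0, 1.0], [0.0, -1.0, 0.0]]
wrist_force: [1.7, -0.1, -2.3]
width: 0.0232
```

>>> apply_moves(
  moves=[
    [0.15,[0,-0.6,0],[0,0,0]],
    [0.15,[0,-1.2,0],[0,0,0]],
    [0.15,[0,-1.8,0],[0,0,0]],
    [0.15,[0,-2.4,0],[0,0,0]],
    [0.15,[0,-3,0],[0,0,0]],
  ],
)

```text
t: 25.77
tcp_pos: [0.6036, 0.1573, 0.1146]
tool_rot: [[1.0, 0.0, 0.0], [-0.0, -0.0, 1.0], [0.0, -1.0, -0.0]]
wrist_force: [1.0, 0.3, -1.5]
width: 0.0232
```

>>> apply_moves(
  moves=[
    [0.15,[0,-0.7,0],[0,0,0]],
    [0.15,[0,-1.5,0],[0,0,0]],
    [0.15,[0,-2.3,0],[0,0,0]],
    [0.15,[0,-3.1,0],[0,0,0]],
    [0.15,[0,-4,0],[0,0,0]],
  ],
)

```text
t: 26.18
tcp_pos: [0.6035, 0.1573, 0.1546]
tool_rot: [[1.0, -0.0, 0.0], [-0.0, -0.0, 1.0], [-0.0, -1.0, -0.0]]
wrist_force: [0.1, 0.5, -1.0]
width: 0.0231
```

>>> apply_moves(
  moves=[
    [0.15,[0,-1,0],[0,0,0]],
    [0.15,[0,-2.2,0],[0,0,0]],
    [0.15,[0,-3.2,0],[0,0,0]],
    [0.15,[0,-4,0],[0,0,0]],
    [0.15,[0,-4,0],[0,0,0]],
  ],
)

```text
t: 26.6
tcp_pos: [0.605, 0.1574, 0.1967]
tool_rot: [[1.0, 0.004, 0.0], [-0.0, 0.0, 1.0], [0.004, -1.0, 0.0]]
wrist_force: [1.1, 0.0, -1.5]
width: 0.0232
```

```bash
python3 -c "
from h import *
go(.605,-.156,.19)
c=env.camera('scene'); save(c,'s7.png',(230,70,430,220),4)
"
```

```text
t 26.60 tcp [0.605  0.1574 0.1967] w 0.0232 F [ 1.1  0.  -1.5]
[[1.0, 0.004, 0.0], [-0.0, 0.0, 1.0], [0.004, -1.0, 0.0]]
tool cm [ 1.000e-02  6.600e-01 -3.134e+01]
```

View pics/s7.png

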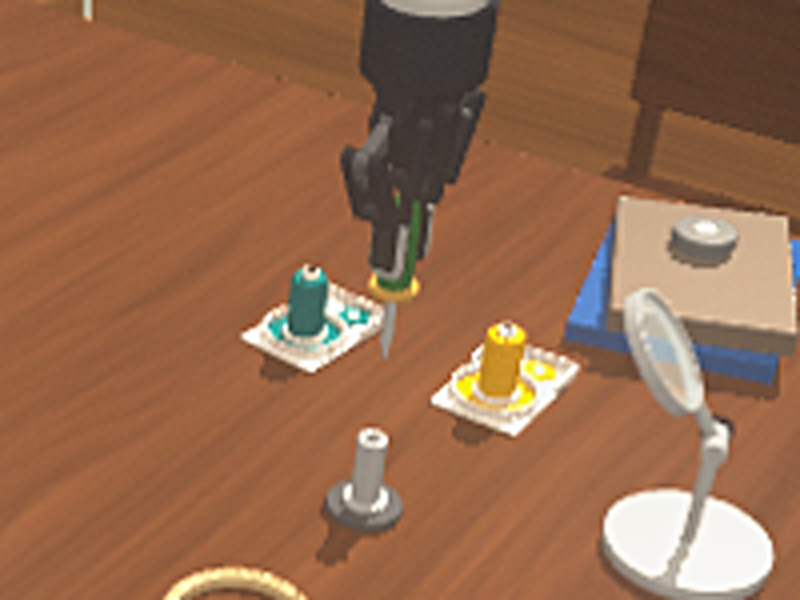

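The awl is clear of the tube and hangs straight (crop 390,290). Both spools stand in their wells. Moving towards the stand; I refine its mouth position from the green ring on the way.

>>> apply_moves(
  moves=[
    [0.15,[0,0,-2],[0,0,0]],
    [0.15,[0,0,-5],[0,0,0]],
    [0.15,[0,0,-9],[0,0,0]],
    [0.15,[0,0,-13],[0,0,0]],
    [0.15,[0,0,-15.5],[0,0,0]],
  ],
)

```text
t: 27.07
tcp_pos: [0.6029, -0.0006, 0.193]
tool_rot: [[1.0, -0.001, 0.002], [-0.002, -0.001, 1.0], [-0.001, -1.0, -0.001]]
wrist_force: [-0.1, 0.8, -0.6]
width: 0.0229
```

>>> apply_moves(
  moves=[
    [0.15,[0,0,-2],[0,0,0]],
    [0.15,[0,0,-4],[0,0,0]],
    [0.15,[0,0,-5.5],[0,0,0]],
    [0.15,[0,0,-5.5],[0,0,0]],
    [0.15,[0,0,-5.5],[0,0,0]],
  ],
)

```text
t: 27.48
tcp_pos: [0.6033, -0.0529, 0.1932]
tool_rot: [[1.0, -0.001, 0.002], [-0.002, 0.001, 1.0], [-0.001, -1.0, 0.001]]
wrist_force: [-0.2, -0.1, -1.3]
width: 0.023
```

```bash
cat >> h.py <<'E'
def ring(c,xy=(.605,-.156),z=.058):
    a=c['img'].astype(float); k=((a[...,1]>1.12*a[...,0])&(a[...,1]>1.12*a[...,2])&(a[...,1]>30)).astype(np.uint8)
    near=np.zeros_like(k); cv2.fillPoly(near,[hull(c,xy,(z-.002,z+.002,.034)).astype(int)],1)
    v,u=np.nonzero(k*near)
    if len(u)<12: return len(u)
    P=ray(c,np.c_[u,v],z)[:,:2]
    A=np.c_[2*P,np.ones(len(P))]; s=np.linalg.lstsq(A,(P**2).sum(1),rcond=None)[0]
    return len(u),s[:2],np.sqrt(s[2]+s[:2]@s[:2]),(P.min(0)+P.max(0))/2,np.ptp(P,axis=0)
E
python3 -c "
from h import *
go(.605,-.156,.19)
for n in('wrist','scene','top'):
  c=env.camera(n); print(n,ring(c)); print([(d['p'],world(c,d['centre'])) for d in env.landmark_of(c,'awl_stand')][:2])
  if n=='wrist': save(c,'w7.png')
"
```

```text
t 27.48 tcp [ 0.6033 -0.0529  0.1932] w 0.0230 F [-0.2 -0.1 -1.3]
[[1.0, -0.001, 0.002], [-0.002, 0.001, 1.0], [-0.001, -1.0, 0.001]]
tool cm [  0.19   0.32 -10.31]
wrist (471, array([ 0.60344415, -0.1560145 ]), np.float64(0.021894320702185756), array([ 0.60329951, -0.15615378]), array([0.0452393 , 0.04739434]))
[(0.95, array([ 6.02518882e-01, -1.56337895e-01, -6.09288815e-05]))]
scene (58, array([ 0.60527546, -0.15630708]), np.float64(0.021754312348728544), array([ 0.60529046, -0.15630845]), array([0.04516033, 0.04640156]))
[(0.62, array([ 0.60512975, -0.15524928, -0.00167238]))]
top (16, array([ 0.60613828, -0.1547273 ]), np.float64(0.021823057305816986), array([ 0.60452323, -0.15870945]), array([0.04207692, 0.03570971]))
[]
```

The stand mouth is at (0.6045, −0.156), consistent across cameras, with a fitted ring radius of 22 mm. Go over it.

>>> apply_moves(
  moves=[
    [0.15,[0,0,-2],[0,0,0]],
    [0.15,[0.1,0,-5],[0,0,0]],
    [0.15,[0.1,0,-8],[0,0,0]],
    [0.15,[0.1,0,-9.8],[0,0,0]],
    [0.15,[0.1,0,-10.3],[0,0,0]],
  ],
)

```text
t: 28.2
tcp_pos: [0.6046, -0.1579, 0.1939]
tool_rot: [[1.0, 0.0, 0.002], [-0.002, -0.001, 1.0], [0.0, -1.0, -0.001]]
wrist_force: [-0.4, 0.2, -0.4]
width: 0.0235
```

>>> apply_moves(
  moves=[
    [0.15,[0,0.8,0],[0,0,0]],
    [0.15,[0,1.5,0],[0,0,0]],
    [0.15,[0,1.5,0],[0,0,0]],
    [0.15,[0,1.5,0],[0,0,0]],
    [0.15,[0,1.5,0],[0,0,0]],
  ],
)

```text
t: 28.62
tcp_pos: [0.6045, -0.1546, 0.1785]
tool_rot: [[1.0, -0.001, -0.001], [0.001, 0.0, 1.0], [-0.001, -1.0, 0.0]]
wrist_force: [-0.7, -0.3, -0.7]
width: 0.0236
```

```bash
python3 -c "
from h import *
go(.6045,-.156,.077)
c=env.camera('wrist'); save(c,'w8.png',s=1.5)
c=env.camera('scene'); save(c,'s8.png',(190,110,340,222),5)
print([(d['p'],world(c,d['centre'])) for d in env.landmark_of(c,'awl')][:2])
"
```

```text
t 28.62 tcp [ 0.6045 -0.1546  0.1785] w 0.0236 F [-0.7 -0.3 -0.7]
[[1.0, -0.001, -0.001], [0.001, 0.0, 1.0], [-0.001, -1.0, 0.0]]
tool cm [ 1.000e-02  1.015e+01 -1.400e-01]
[(0.8, array([ 0.60403993, -0.15340525,  0.16500966]))]
```

View pics/s8.png

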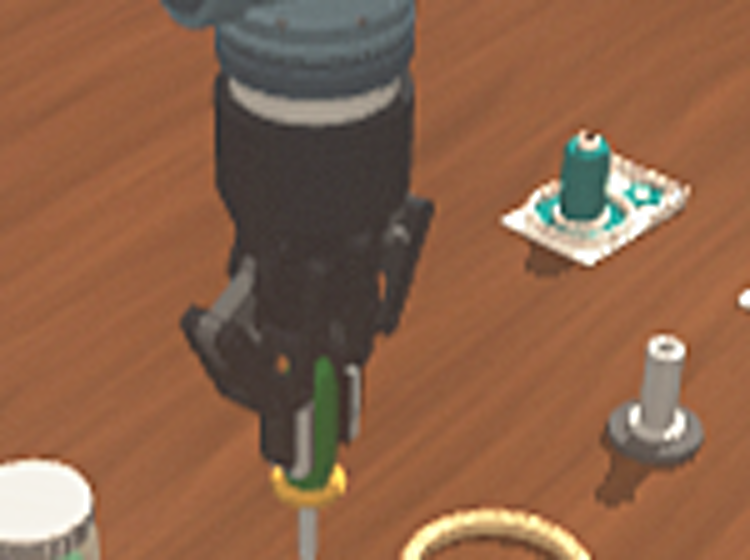

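The awl hangs upright over the stand, collar at crop (310,485). Lower it, checking the force.

>>> apply_moves(
  moves=[
    [0.15,[0,1.5,-0.1],[0,0,0]],
    [0.15,[0,3,-0.1],[0,0,0]],
    [0.15,[0,4.2,-0.1],[0,0,0]],
    [0.15,[0,5.2,-0.1],[0,0,0]],
    [0.15,[0,6,-0.1],[0,0,0]],
  ],
)

```text
t: 29.18
tcp_pos: [0.6042, -0.1565, 0.1176]
tool_rot: [[1.0, -0.001, 0.0], [-0.0, 0.0, 1.0], [-0.001, -1.0, 0.0]]
wrist_force: [-0.3, 0.8, -0.9]
width: 0.0234
```

>>> apply_moves(
  moves=[
    [0.15,[0,0.8,0],[0,0,0]],
    [0.15,[0,1.6,0],[0,0,0]],
    [0.15,[0,2.3,0],[0,0,0]],
    [0.15,[0,2.8,0],[0,0,0]],
    [0.15,[0,3.2,0],[0,0,0]],
  ],
)

```text
t: 29.6
tcp_pos: [0.6045, -0.1567, 0.0862]
tool_rot: [[1.0, -0.0, 0.0], [-0.0, 0.0, 1.0], [-0.0, -1.0, 0.0]]
wrist_force: [-0.6, -1.1, -0.7]
width: 0.0233
```

>>> apply_moves(
  moves=[
    [0.15,[0,0.2,0],[0,0,0]],
    [0.15,[0,0.35,0],[0,0,0]],
    [0.15,[0,0.5,0],[0,0,0]],
    [0.15,[0,0.5,0],[0,0,0]],
    [0.15,[0,0.5,0],[0,0,0]],
  ],
)

```text
t: 30.02
tcp_pos: [0.6047, -0.1567, 0.082]
tool_rot: [[1.0, 0.0, 0.0], [-0.0, -0.0, 1.0], [0.0, -1.0, -0.0]]
wrist_force: [-0.1, -0.2, -0.4]
width: 0.0232
```

>>> apply_moves(
  moves=[
    [0.15,[0,0.1,0],[0,0,0]],
    [0.15,[0,0.2,0],[0,0,0]],
    [0.15,[0,0.3,0],[0,0,0]],
    [0.15,[0,0.3,0],[0,0,0]],
    [0.15,[0,0.3,0],[0,0,0]],
  ],
)

```text
t: 30.43
tcp_pos: [0.6045, -0.1567, 0.0787]
tool_rot: [[1.0, -0.0, 0.0], [-0.0, 0.0, 1.0], [-0.0, -1.0, 0.0]]
wrist_force: [1.0, -0.4, -1.1]
width: 0.023
```

>>> apply_moves(
  moves=[
    [0.15,[0,0.1,0],[0,0,0]],
    [0.15,[0,0.1,0],[0,0,0]],
    [0.15,[0,0.1,0],[0,0,0]],
    [0.15,[0,0.1,0],[0,0,0]],
    [0.15,[0,0.1,0],[0,0,0]],
  ],
)

```text
t: 30.85
tcp_pos: [0.6045, -0.1567, 0.0778]
tool_rot: [[1.0, 0.0, 0.0], [-0.0, -0.0, 1.0], [0.0, -1.0, -0.0]]
wrist_force: [-1.0, -0.4, -0.6]
width: 0.0231
```

>>> apply_moves(
  moves=[
    [0.15,[0,0.1,0],[0,0,0]],
    [0.15,[0,0.1,0],[0,0,0]],
    [0.15,[0,0.1,0],[0,0,0]],
    [0.15,[0,0.1,0],[0,0,0]],
    [0.15,[0,0.1,0],[0,0,0]],
  ],
)

```text
t: 31.27
tcp_pos: [0.6048, -0.1568, 0.0771]
tool_rot: [[1.0, 0.001, 0.0], [-0.0, -0.0, 1.0], [0.001, -1.0, -0.0]]
wrist_force: [-0.7, 0.3, 1.4]
width: 0.0232
```

>>> apply_moves(
  moves=[
    [0.15,[0,0.1,0],[0,0,0]],
    [0.15,[0,0.1,0],[0,0,0]],
    [0.15,[0,0.1,0],[0,0,0]],
    [0.15,[0,0.1,0],[0,0,0]],
    [0.15,[0,0.1,0],[0,0,0]],
  ],
)

```text
t: 31.68
tcp_pos: [0.6048, -0.1568, 0.0771]
tool_rot: [[1.0, 0.0, 0.0], [-0.0, -0.0, 1.0], [0.0, -1.0, -0.0]]
wrist_force: [-2.8, 1.5, 7.7]
width: 0.0234
```

Contact at 7.7 N, at the expected height. Release, rise, and check.

>>> apply_moves(
  moves=[
    [0.4,[0,0,0],[0,0,0]],
    [0.6,[0,0,0],[0,0,0]],
    [0.8,[0,0,0],[0,0,0]],
    [0.8,[0,0,0],[0,0,0]],
    [0.8,[0,0,0],[0,0,0]],
  ],
)

```text
t: 32.1
tcp_pos: [0.6044, -0.1566, 0.0755]
tool_rot: [[1.0, -0.0, 0.0], [-0.0, 0.0, 1.0], [-0.0, -1.0, 0.0]]
wrist_force: [0.4, -0.2, -1.2]
width: 0.0686
```

>>> apply_moves(
  moves=[
    [0.8,[0,-1.5,0],[0,0,0]],
    [0.8,[0,-4.5,0],[0,0,0]],
    [0.8,[0,-8.5,0],[0,0,0]],
    [1,[0,-12.5,0],[0,0,0]],
    [1,[0,-16.5,0],[0,0,0]],
  ],
)

```text
t: 32.52
tcp_pos: [0.6041, -0.1565, 0.2421]
tool_rot: [[1.0, -0.001, 0.0], [-0.0, 0.0, 1.0], [-0.001, -1.0, 0.0]]
wrist_force: [1.1, -0.8, -0.5]
width: 0.0853
```

>>> apply_moves(
  moves=[
    [1,[-3,0,0],[0,0,0]],
    [1,[-7,0,0],[0,0,0]],
    [1,[-11,0,0],[0,0,0]],
    [1,[-14,0,0],[0,0,0]],
    [1,[-15,0,0],[0,0,0]],
  ],
)

```text
t: 32.93
tcp_pos: [0.4515, -0.1561, 0.2402]
tool_rot: [[1.0, -0.001, 0.001], [-0.001, 0.0, 1.0], [-0.001, -1.0, 0.0]]
wrist_force: [-0.9, -0.4, -0.4]
width: 0.0854
```

```bash
python3 -c "
from h import *
go()
for n in('scene','top','wrist'):
  c=env.camera(n); save(c,'end_'+n+'.png',s=1.5)
  for l in ('awl','jar','hoop','spool_coral','spool_teal','spool_mustard'): print(n,l,[(d['p'],world(c,d['centre']).round(3)) for d in env.landmark_of(c,l)][:3])
"
```

```text
t 32.93 tcp [ 0.4515 -0.1561  0.2402] w 0.0854 F [-0.9 -0.4 -0.4]
[[1.0, -0.001, 0.001], [-0.001, 0.0, 1.0], [-0.001, -1.0, 0.0]]
scene awl [(0.86, array([ 0.604, -0.152,  0.06 ]))]
scene jar [(0.64, array([ 0.612, -0.   , -0.004])), (0.57, array([ 0.448, -0.179, -0.001]))]
scene hoop [(0.56, array([ 0.611, -0.003, -0.002]))]
scene spool_coral [(0.86, array([ 0.618, -0.346,  0.004]))]
scene spool_teal [(0.63, array([0.448, 0.322, 0.005]))]
scene spool_mustard [(0.96, array([ 0.451, -0.433, -0.006])), (0.77, array([0.608, 0.344, 0.006])), (0.7, array([ 0.374, -0.341,  0.001]))]
top awl []
top jar []
top hoop [(0.77, array([ 0.601, -0.002, -0.001]))]
top spool_coral [(0.45, array([ 0.62 , -0.336,  0.003]))]
top spool_teal [(0.66, array([0.45 , 0.326, 0.006]))]
top spool_mustard [(0.64, array([0.607, 0.341, 0.007])), (0.64, array([ 0.454, -0.432,  0.002])), (0.45, array([ 0.373, -0.34 ,  0.   ]))]
wrist awl [(0.89, array([ 0.602, -0.152,  0.056]))]
wrist jar [(0.95, array([ 0.45 , -0.176, -0.004]))]
wrist hoop []
wrist spool_coral [(0.46, array([ 0.614, -0.34 ,  0.001]))]
wrist spool_teal [(0.46, array([ 0.601, -0.15 ,  0.001]))]
wrist spool_mustard [(0.91, array([ 0.365, -0.342,  0.003])), (0.84, array([ 0.447, -0.432,  0.004]))]
```

View pics/end_scene.png

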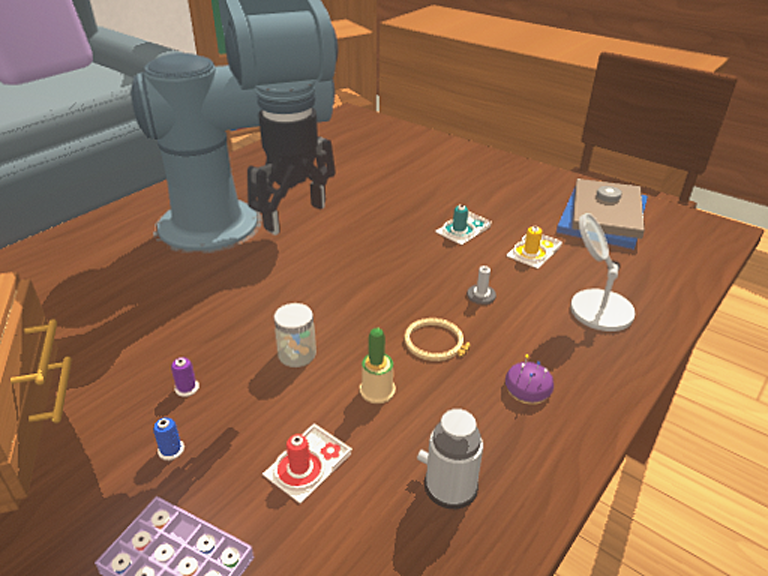

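View pics/end_wrist.png

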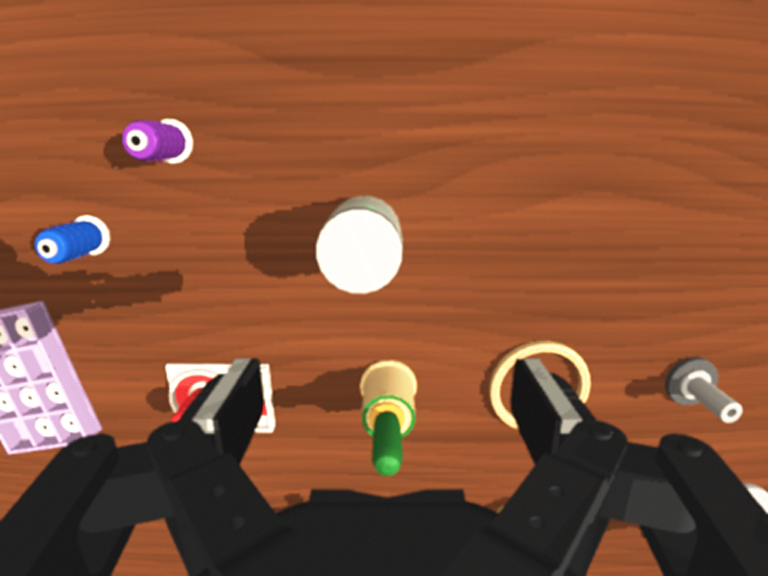

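All spools stand in their matching wells (298,455; 460,218; 533,240). The awl stands upright in the birch stand with its collar on the mouth (377,362), and the jar and hoop have not moved. Handing in.

```bash
python3 -c "
from h import *
print(env.sign_off())"
```

```text
the job is handed in; nothing more can be done
None
```

The job is done and handed in at about 33 s on the robot's clock. The coral, teal and mustard spools each stand upright in the tray well of their own colour. The awl was then drawn straight up out of its tube and stands in the birch stand, collar on the mouth. All four were lowered until they touched (about 7–10 N) before I released them.

**Last checks:**
- **Spools:** the final camera readings put each one within about 6 mm of its well centre.
- **Awl:** its origin reads 0.056–0.060 m high, against the 0.058 m expected. It reads about 4 mm off the stand's axis in y, within the networks' error, and the pictures show it upright and seated.
- **Left alone:** the jar and hoop read within 5 mm of where they started, within the measuring error. The blue and purple spools were not touched.

**Disagreements:** the networks gave a few false reports, such as the hoop as a jar, the awl stand as the teal spool, and the blue and purple spools as mustard. The pictures ruled these out. My colour fit on the coral spool in its red well failed because the felt has the same colour, so I checked that placement from the pictures and the networks' position readings.

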